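# Seat tube blocks in the block holder and clamp them

## Task

Open the drawer of the small drawer unit and move every tube block in it (two or three) into the pockets of the block holder, one block to a pocket, any pocket. The lift plates in the pockets stick, so push each block down until you feel it is fully home, and only when all of them are home swing the hold-down frame down over them until it is closed. Shut the drawer again and do not knock over the bottles.

Things in the scene. Friction and masses are not known exactly. Their poses are not given: they have to be found in the camera images.
- drawer_unit: Grey drawer unit with one drawer, 160 x 200 x 92 mm, fixed on the worktop. Origin: centre of underside; front looks along its -x. Grey front panel (12 mm thick, 198 wide, top edge 89 mm up) is at x -80 to -92 mm when shut. Drawer floor 12 mm above the worktop; inside 135 mm long (x -80 to +55 mm when shut), 176 wide; side and back walls reach 40 mm up.
- drawer (a joint): Drawer travel in m: 0 shut, 0.135 fully open; it slides along the drawer unit's -x (towards the robot), with about 1.5 N of friction. Starts 0 to 8 mm open. Fully open, the blocks can be lifted straight up.
- drawer_handle (a point): Middle of the drawer's steel bar handle: a round bar 10 mm thick and 110 mm long along y, 72 mm above the worktop, its centre line 40 mm in front of the drawer's front panel. Moves with the drawer; axes as the drawer unit's.
- holder: Grey block holder fixed on the worktop, 128 x 192 mm (x, y), wall tops 36 mm above the worktop, with three open pockets side by side along y, 60 mm apart, each 104 mm (x) by 48 mm (y), walls 12 mm. Each has a steel lift plate as its floor (see pocket_1). Origin: centre of the underside; front looks along -x, the frame's hinge is at +x.
- pocket_1 (a point): Where the centre of a block's underside is when fully home in this pocket (holder y -60 mm): 16 mm above the worktop, 20 mm below the wall tops. Axes as the holder's. The lift plate starts 0 to 10 mm above its lowest position, so a block on it is proud; it needs about 8 N to push down (a block's weight will not do it), stays where left, and stops dead at home.
- pocket_2 (a point): Where the centre of a block's underside is when fully home in this pocket (holder y +0 mm): 16 mm above the worktop, 20 mm below the wall tops. Axes as the holder's. The lift plate starts 0 to 10 mm above its lowest position, so a block on it is proud; it needs about 8 N to push down (a block's weight will not do it), stays where left, and stops dead at home.
- pocket_3 (a point): Where the centre of a block's underside is when fully home in this pocket (holder y +60 mm): 16 mm above the worktop, 20 mm below the wall tops. Axes as the holder's. The lift plate starts 0 to 10 mm above its lowest position, so a block on it is proud; it needs about 8 N to push down (a block's weight will not do it), stays where left, and stops dead at home.
- clamp (a joint): Angle in rad of the steel hold-down frame: 0 closed (level, over the blocks' ends, its underside 2 mm above blocks that are home), 1.57 upright, starts at 1.55 to 1.72 (open). Its hinge is stiff (about 0.35 N m), it stays where it is left. Pushed down on a proud block it stops short.
- clamp_hinge (a point): Middle of the frame's hinge line, which runs along the holder's y, 56 mm above the worktop at holder x +85 mm. Fixed; axes as the holder's.
- clamp_tab (a point): Middle of the frame's black tab handle, 164 mm from the hinge line, mid-thickness. The tab is 60 mm wide (y), 10 mm thick, from 123 to 185 mm from the hinge line; closed it juts out level in front of the holder, 56 mm up. Axes turn with the frame: -x points away from the hinge, z is up when closed (towards the holder's +x when upright).
- block_1: Bare aluminium tube block; three exist, all alike, in some runs one is absent. Body 100 x 44 x 32 mm (x, y, z) with a lifting rib on top: 40 mm long (x), 14 mm thick (y), 26 mm high, 58 mm in all; 0.17 to 0.34 kg. Origin: centre of the underside, z up through the rib, x along block and rib; either end is alike. Starts standing in the shut drawer, long side along the slide.
- block_2: Bare aluminium tube block; three exist, all alike, in some runs one is absent. Body 100 x 44 x 32 mm (x, y, z) with a lifting rib on top: 40 mm long (x), 14 mm thick (y), 26 mm high, 58 mm in all; 0.17 to 0.34 kg. Origin: centre of the underside, z up through the rib, x along block and rib; either end is alike. Starts standing in the shut drawer, long side along the slide.
- block_3: Bare aluminium tube block; three exist, all alike, in some runs one is absent. Body 100 x 44 x 32 mm (x, y, z) with a lifting rib on top: 40 mm long (x), 14 mm thick (y), 26 mm high, 58 mm in all; 0.17 to 0.34 kg. Origin: centre of the underside, z up through the rib, x along block and rib; either end is alike. Starts standing in the shut drawer, long side along the slide.
- lens_cleaner: White plastic bottle, 43 mm thick, 118 mm tall, bystander standing behind the holder to the left; not to be knocked over. Origin: centre of its underside.
- solvent_dropper: Brown bottle, 33 mm thick, 82 mm tall, bystander standing behind the holder to the right; not to be knocked over. Origin: centre of its underside.

How it is judged:
By the outcome, as a careful person would: the job done as asked, in the order asked, and still so for the second after the job is handed in, with the robot touching nothing.
Of block_1, block_2, block_3 only 2 to 3 are there at a start; the rules pass over those that are not, and their reading is None.
At some moment in a run one of block_1, block_2, block_3 may be knocked a few centimetres aside while the robot is not near it.
Once in a run the grip may slacken for a moment while it holds something.
It also fails if it takes over 210 s, if anything falls off the work surface, if the arm or the gripper's body presses on something with over 40 N, if the wrist force passes 120 N, or if a joint passes its speed limit or range.

## Robot

A 6-joint arm with a two-finger parallel gripper is mounted at the origin on a cart in front of the work surface, level with it; the furniture and walls round the work are solid. World frame = base frame: x ahead of the robot, y to its left, z up, the work surface at z = 0. Lengths are in m, angles in degrees, forces in N, time in s.
With the tool pointing down it reaches from about 0.4 to 0.825 m from the base axis. Payload 7 kg.
Tool frame: the origin (TCP) lies on the front face of the gripper's body, between the roots of the fingers; the fingertips stand 66 mm ahead of it and the grasp point (between the pads) lies 47 mm ahead of it; z points along the fingers, y is the line along which they close (so a half turn about z gives the same grasp; the last joint's range is limited). The gripper opens to 88 mm and grips with 3 to 60 N. Pads are 19 mm wide; open, the fingers measure 130 mm over their backs; the gripper's body (78 mm by 193 mm) begins 47 mm behind the grasp point.
Start: joints at [84.918, 20.546, 0.682, 0, -70.136, -16.507], TCP at [0.248, 0.628, 0.292] pointing down, gripper open.
Joint ranges: [-176.03, 176.03], [-82.01, 121.73], [-58.28, 71.71], [-173.87, 95.51], [-174.79, -0.11], [-173.66, 173.66]. Speed limits (degrees/s): [136.94, 136.94, 172.46, 180, 180, 180].

## Interface

Orientations are given as [roll, pitch, yaw] about the fixed x, y, z axes, in that order (R = Rz(yaw) Ry(pitch) Rx(roll)).
In Python, from plant import ctrl gives the robot as it stands.
- The arm moves only by the tool send_rows, never from a script. Its argument "deltas" is a list of rows, each a list of 2 entries, a list of its own where there are three numbers: the shift along the tool's x, y, z each as a share of 800 mm, from -1 to 1, then the turn about the tool's z as a share of 90 degrees, from -1 to 1. A call has exactly 5 rows; each row is the pose to reach, as a shift and turn from the pose commanded when the call began, along the tool's axes at that moment; what a row does not reach only later rows make up. A row lasts 1/12 s, in which the tool goes at most 41.7 mm and 7.16 degrees, less where a joint would pass 70% of its speed; a pose out of reach is approached as far as the arm can. A call with a number of a shift or a turn outside -1 to 1 is refused whole. A call with a gripper value outside its range is refused whole. "gripper" is the opening, from 0 (shut) to 1 (fully open), set as the call begins (left out, the last holds). The fingers move at their own pace and stop on an object; the grip force is fixed at half the most. Time passes only in rows, so rows that repeat a pose let the fingers close, or fill a call up. It gives the time, the measured TCP pose, the force, the opening and the grip force at its end, in the units of the state.
- ctrl.get_obs(): the state, without advancing time (a new reading comes with each control period).
- ctrl.snapshot(name): name is "scene" or "top"; returns a dict with "color" (480x640x3 uint8, red, green, blue), "vertical_fov" (degrees; the focal length in pixels is half the picture's height over the tangent of half this angle, whatever the lens; pixels are square), "cx", "cy" (the principal point, pixels), "rvec" (rotation vector, rad) and "tvec" (3), from world to camera coordinates, as OpenCV has them. Camera axes: x right, y down, z forward; pixel columns grow to the right and rows downward; lengths in m; the calibration is good to about 2 mm. A picture is of the moment at which its call begins. There is no depth.
- ctrl.close_job(): hands the job in; it is judged then, once.
Trained networks look in a picture, given as the dict that the camera call returned (one of the last four; its "shot" number tells which), for a name from the list of things; names that differ only in an ending like _2 or _b are one class to them, and where a whole thing is asked for, a point or a joint stands for the part that bears it (a point fixed in the world has none). Each returns a list of dicts, best first, with "conf" (0 to 1); they miss things now and then, are a little off and sometimes report something else, mostly with a low value. They report only what shows in the picture. A call takes as long as a camera call.
- ctrl.boxes_of(picture, thing): "xy" ([column, row] as shares, 0 to 1, of the picture: columns of its width, rows of its height, amid what is visible of it).
- ctrl.cut_out(picture, thing): "pixels" (480x640 bool, what is visible of it) and "xy" ([column, row] as shares, 0 to 1, of the picture: columns of its width, rows of its height, amid what is visible of it).
The state is a dict: "clock": time; "joint_pos": joint angles; "qvel": joint speeds; "tau": joint torques, N m; "tool_pos": TCP position; "orientation": TCP orientation; "force": force on the tool from outside, world axes, zero at the start; "moment": the same for the moment, N m; "opening": finger opening in m; "gripper_force": force on a finger pad.
Only numpy, scipy, OpenCV 4.12 (cv2) and the standard library are available. Lean on these libraries where they do the work, as an engineer would, in place of code of your own. Each camera call takes 0.05 s, during which the arm holds its last target. There are 200 camera calls.

## Working session

There is one attempt and no reset: what is moved stays moved. The work goes in short steps, Python scripts to look and compute and a tool call to move; the robot and the scene stay as the last step left them, time stands still between calls to the robot, and variables do not carry over. Pictures are saved under pics/ and viewed, at most 14 in all, crops included, and the job is handed in when it is done.

Besides the shell and the picture viewer there is one more tool, called after "Call:" in YAML: its name, and indented under it one key for each argument. send_rows: Moves the arm, as the interface text tells. Shift numbers are shares of 800 mm and turn numbers shares of 90 degrees, none past 1 either way. Its arguments: {"type":"object","properties":{"deltas":{"type":"array","items":{"type":"array"}},"gripper":{"type":"number"}},"required":["deltas"]}

```bash
ls; mkdir -p pics; cat > h.py <<'E'
import numpy as np, cv2
from plant import ctrl
from scipy.spatial.transform import Rotation as Ro
def cam(p):
    h=p["color"].shape[0]; f=h/2/np.tan(np.radians(p["vertical_fov"])/2)
    K=np.array([[f,0,p["cx"]],[0,f,p["cy"]],[0,0,1.]]); R=cv2.Rodrigues(np.array(p["rvec"],float))[0]
    return K,R,np.array(p["tvec"],float).ravel()
def ray(p,uv,z):
    K,R,t=cam(p); d=R.T@np.linalg.inv(K)@np.array([uv[0],uv[1],1.]); c=-R.T@t
    return c+d*(z-c[2])/d[2]
def proj(p,X):
    K,R,t=cam(p); x=(K@(R@np.atleast_2d(X).T+t[:,None])).T; return x[:,:2]/x[:,2:]
def save(p,name,crop=None,s=1):
    im=p["color"][:,:,::-1]
    if crop: im=im[crop[1]:crop[3],crop[0]:crop[2]]
    cv2.imwrite("pics/"+name,cv2.resize(im,None,fx=s,fy=s,interpolation=cv2.INTER_CUBIC))
def st():
    o=ctrl.get_obs(); print({k:np.round(o[k],3) for k in("clock","tool_pos","orientation","force","opening","gripper_force")})
    return o
E
python3 - <<'E'
from h import *
o=st(); print(o["joint_pos"])
ps={}
for n in("scene","top"):
    p=ctrl.snapshot(n); save(p,n+"0.png"); K,R,t=cam(p); print(n,K[0,0],K[:2,2],(-R.T@t).round(3),"fwd",R[2].round(3))
    for th,z in(("drawer_unit",.09),("drawer_handle",.072),("holder",.036),("clamp_tab",.15),("block_1",.05),("lens_cleaner",.06),("solvent_dropper",.04)):
        for d in ctrl.cut_out(p,th):
            uv=np.array(d["xy"])*[640,480]; m=d["pixels"].astype(np.uint8)
            r=cv2.minAreaRect(cv2.findNonZero(m)) if m.any() else None
            print(n,th,round(d["conf"],2),uv.round(1),m.sum(),ray(p,uv,z).round(3),[np.round(q,1) for q in r] if r else 0)
E
```

```text
pics
{'clock': np.float64(0.0), 'tool_pos': array([0.248, 0.627, 0.291]), 'orientation': array([ 1.79908e+02, -8.00000e-03, -2.15960e+01]), 'force': array([-0.918,  0.229,  0.234]), 'opening': np.float64(0.088), 'gripper_force': np.float64(0.0)}
[ 8.49178336e+01  2.05895840e+01  6.35269636e-01 -1.95387826e-02
 -7.01365345e+01 -1.65074558e+01]
scene 519.9433238847585 [323.29499605 243.01665836] [ 0.029 -0.775  1.074] fwd [ 0.364  0.55  -0.752]
scene drawer_unit 0.79 [294.9 158.9] 3312 [0.623 0.263 0.09 ] [array([296.7, 156.3]), array([54.3, 85.7]), np.float64(77.2)]
scene drawer_handle 0.68 [274.8 173.3] 789 [0.551 0.261 0.072] [array([271.3, 171.2]), array([50.2, 19.8]), np.float64(45.0)]
scene holder 0.66 [369.  338.8] 7371 [ 0.453 -0.316  0.036] [array([377.2, 321.2]), array([115.6, 116.6]), np.float64(47.4)]
scene holder 0.28 [274.5 170.8] 786 [0.575 0.309 0.036] [array([271.4, 171.7]), array([49.5, 19.6]), np.float64(44.0)]
scene clamp_tab 0.63 [400.4 287.3] 1922 [ 0.542 -0.303  0.15 ] [array([399.6, 297.1]), array([108.2,  51. ]), np.float64(43.1)]
scene clamp_tab 0.38 [371.2 34
[... 751 characters left out ...]
[0.562 0.286 0.072] [array([182.3, 245.8]), array([81.2, 23.7]), np.float64(1.7)]
top holder 0.91 [410.3 285.2] 4645 [ 0.453 -0.316  0.036] [array([416.4, 282.4]), array([69.5, 93.8]), np.float64(85.8)]
top clamp_tab 0.79 [419.1 256.2] 1031 [ 0.52  -0.317  0.15 ] [array([415.8, 254.6]), array([14.2, 94.8]), np.float64(85.7)]
top lens_cleaner 0.56 [364. 200.] 287 [ 0.674 -0.19   0.06 ] [array([359.9, 197.7]), array([14.8, 21.9]), np.float64(26.6)]
top lens_cleaner 0.24 [179.3 238.8] 918 [0.564 0.291 0.06 ] [array([183. , 245.5]), array([23., 80.]), np.float64(90.0)]
top solvent_dropper 0.58 [461.8 209.4] 194 [ 0.657 -0.453  0.04 ] [array([460.4, 208.6]), array([11.9, 17.8]), np.float64(56.3)]
```

View pics/scene0.png

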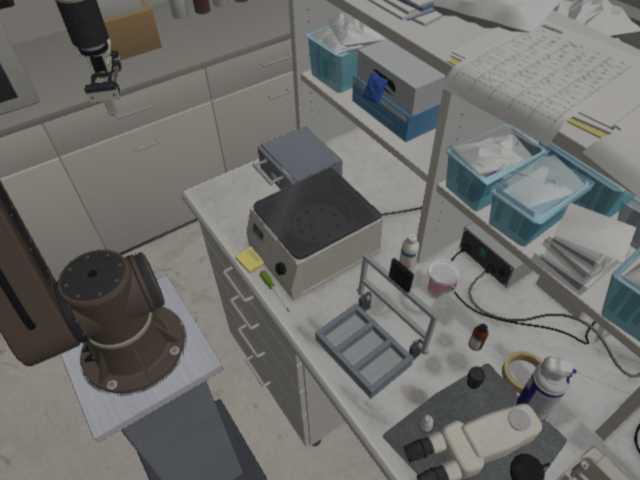

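View pics/top0.png

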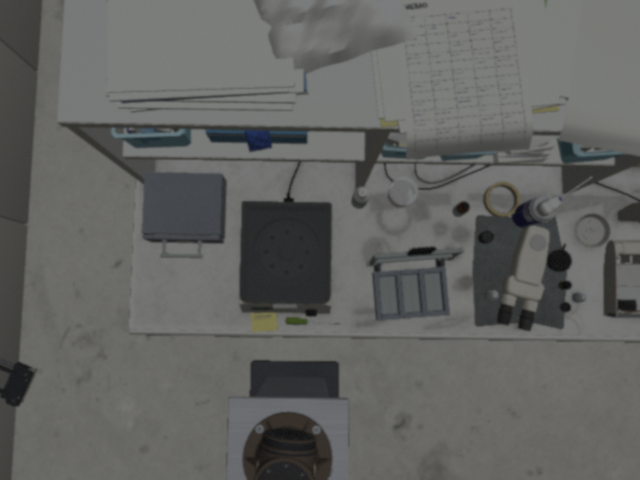

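The scene view shows the drawer unit at about (300,155) with its handle on the near left. The holder is at (365,345) with its frame upright, the white bottle is at (409,252) and the brown one at (479,336). A dark-topped hotplate box stands between the drawer unit and the holder. The top view shows the drawer unit at (184,207) and the holder at (411,291). I'll fit the poses to these.

```bash
cat > fit.py <<'E'
from h import *
from scipy.optimize import minimize
def box(x0,x1,y0,y1,z0,z1): return np.array([[x,y,z] for x in(x0,x1) for y in(y0,y1) for z in(z0,z1)],float)
def place(P,q): 
    c,s=np.cos(q[2]),np.sin(q[2]); return P@np.array([[c,s,0],[-s,c,0],[0,0,1]])+[q[0],q[1],0]
def sil(p,parts,q,S=4):
    m=np.zeros((480*S,640*S),np.uint8)
    for P in parts:
        u=proj(p,place(P,q)); cv2.fillConvexPoly(m,cv2.convexHull(((u+.5)*S).round().astype(np.int32)),1)
    return cv2.resize(m.astype(np.float32),(640,480),interpolation=cv2.INTER_AREA)
def fit(obs,mk,q0,steps):
    def cost(q):
        c=0
        for p,m in obs:
            s=sil(p,mk(q),q); c+=1-np.minimum(s,m).sum()/np.maximum(s,m).sum()
        return c
    sx=np.vstack([q0]+[np.array(q0)+np.eye(len(q0))[i]*steps[i] for i in range(len(q0))])
    r=minimize(cost,q0,method="Nelder-Mead",options=dict(initial_simplex=sx,xatol=1e-4,fatol=1e-4)); return r.x,r.fun
def unit(q):
    d=q[3]; return [box(-.08,.08,-.1,.1,0,.092),box(-.092-d,-.08-d,-.099,.099,0,.089),
      box(-.137-d,-.127-d,-.055,.055,.067,.077),box(-.137-d,-.092-d,.045,.055,.067,.077),box(-.137-d,-.092-d,-.055,-.045,.067,.077)]
E
python3 - <<'E'
from fit import *
ps={n:ctrl.snapshot(n) for n in("scene","top")}
obs=[]
for n,p in ps.items():
    d=ctrl.cut_out(p,"drawer_unit")[0]; obs.append((p,d["pixels"].astype(np.float32)))
for o in (obs,obs[:1],obs[1:]):
    q,f=fit(o,unit,[.64,.28,0,.004],[.02,.02,.05,.01]); print("unit",q.round(4),np.degrees(q[2]).round(2),f)
    if o is obs: qu=q
def hold(q): return [box(-.064,.064,-.096,.096,0,.036)]
oh=[(p,ctrl.cut_out(p,"holder")[0]["pixels"].astype(np.float32)) for p in ps.values()]
for o in (oh,oh[1:]):
    q,f=fit(o,hold,[.45,-.316,0],[.02,.02,.05]); print("holder",q.round(4),np.degrees(q[2]).round(2),f)
    if o is oh: qh=q
np.save("q.npy",np.r_[qu,qh])
ims=[]
for n,p in ps.items():
    for parts,q,c in((unit(qu),qu,(0,255,0)),(hold(qh),qh,(0,255,255))):
        im=cv2.resize(p["color"][:,:,::-1],None,fx=4,fy=4,interpolation=cv2.INTER_CUBIC)
        for P in parts:
            u=((proj(p,place(P,q))+.5)*4).astype(int)
            for i in range(8):
                for b in (1,2,4):
                    if not i&b: cv2.line(im,tuple(map(int,u[i])),tuple(map(int,u[i|b])),c,1)
        cc=(proj(p,[[q[0],q[1],.06]])[0]*4).astype(int); x0,y0=max(cc[0]-200,0),max(cc[1]-150,0); ims.append(im[y0:y0+300,x0:x0+400]*1)
im=np.vstack([np.hstack(ims[:2]),np.hstack(ims[2:])]); cv2.imwrite("pics/fit.png",np.clip(im*1.5,0,255))
# hotplate corners height guess
E
```

```text
unit [0.6535 0.283  0.0007 0.0015] 0.04 0.31410276889801025
unit [ 0.6526  0.285   0.0394 -0.0044] 2.26 0.2650889754295349
unit [ 0.654   0.2829 -0.0056  0.0026] -0.32 0.041405677795410156Traceback (most recent call last):
  File "<stdin>", line 10, in <module>
IndexError: list index out of range
```

```bash
cat > run.py <<'E'
from fit import *
ps={n:ctrl.snapshot(n) for n in("scene","top")}
def hold(q): return [box(-.064,.064,-.096,.096,0,.036)]
qu=np.array([.654,.2829,-.0056,.0026])
oh=[]
for n,p in ps.items():
    for k in range(4):
        r=ctrl.cut_out(p,"holder")
        if r: break
        p=ps[n]=ctrl.snapshot(n)
    if r: oh.append((p,r[0]["pixels"].astype(np.float32)))
qh=[.45,-.316,0]
for o in ([a] for a in oh):
    q,f=fit(o,hold,[.45,-.316,0],[.02,.02,.05]); print("holder",q.round(4),np.degrees(q[2]).round(2),f); qh=q
np.save("q.npy",np.r_[qu,qh])
ims=[]
for n,p in ps.items():
    for parts,q,c in((unit(qu),qu,(0,255,0)),(hold(qh),qh,(0,255,255))):
        im=cv2.resize(p["color"][:,:,::-1],None,fx=4,fy=4,interpolation=cv2.INTER_CUBIC)
        for P in parts:
            u=((proj(p,place(P,q))+.5)*4).astype(int)
            for i in range(8):
                for b in (1,2,4):
                    if not i&b: cv2.line(im,tuple(map(int,u[i])),tuple(map(int,u[i|b])),c,1)
        cc=(proj(p,[[q[0],q[1],.06]])[0]*4).astype(int); x0,y0=max(cc[0]-200,0),max(cc[1]-150,0); print(n,x0/4,y0/4); ims.append(im[y0:y0+300,x0:x0+400]*1)
im=np.vstack([np.hstack(ims[:2]),np.hstack(ims[2:])]); cv2.imwrite("pics/fit.png",np.clip(im*1.5,0,255))
E
python3 run.py
```

```text
holder [ 0.4327 -0.3196  0.0822] 4.71 0.34731972217559814
holder [ 0.4326 -0.3164  0.0899] 5.15 0.26643770933151245
scene 250.5 121.75
scene 312.5 300.25
top 133.75 167.0
top 362.0 255.25[ WARN:0@7.046] global loadsave.cpp:1063 imwrite_ Unsupported depth image for selected encoder is fallbacked to CV_8U.
```

View pics/fit.png

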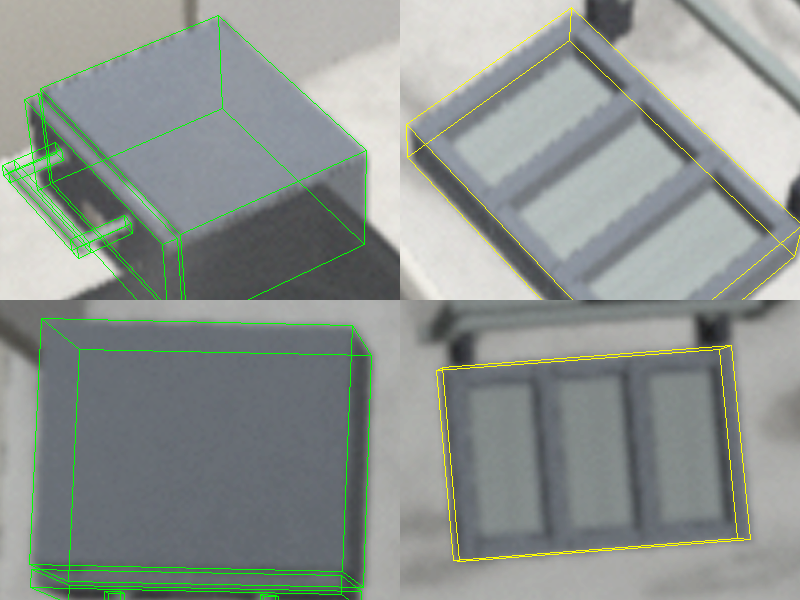

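The unit fit matches in both views. The holder fit is roughly right, with a few mm left to refine. Next I move towards the handle.

Call:
send_rows:
  deltas:
    - [[0.05,0.0265,0],-0.06]
    - [[0.1,0.053,0],-0.12]
    - [[0.15,0.079,0],-0.18]
    - [[0.2,0.106,0],-0.24]
    - [[0.23,0.122,0],-0.24]
  gripper: 0

```text
clock: 1.72
tool_pos: [0.3844, 0.4677, 0.2924]
orientation: [-180.0, -0.0, 0.4]
force: [0.6, 0.9, 0.1]
opening: 0.0598
gripper_force: 0.0
```

```bash
cat >> h.py <<'E'
def go(x,y,z,yaw,frm=None):
    """shares in tool axes from pose frm (default measured) to the target"""
    if frm is None:
        o=ctrl.get_obs(); frm=list(o["tool_pos"])+[o["orientation"][2]]
    R=Ro.from_euler("xyz",[180,0,frm[3]],degrees=True).as_matrix()
    d=R.T@(np.array([x,y,z])-frm[:3]); a=-((yaw-frm[3]+180)%360-180)
    print("shift",(d/.8).round(4),"turn",round(a/90,4),"mm",(d*1e3).round(1),"rows",round(np.linalg.norm(d)/.0417,1))
E
python3 -c "
from h import *
st(); go(.542,.2835,.2,-.3); print(ctrl.get_obs()['joint_pos'].round(1))
# hotplate height
p,t=ctrl.snapshot('scene'),ctrl.snapshot('top')
def tri(a,b):
    P=[]
    for q in(p,t): K,R,T=cam(q); P.append(K@np.c_[R,T])
    X=cv2.triangulatePoints(P[0],P[1],np.array(a,float),np.array(b,float)).ravel(); return (X[:3]/X[3]).round(3)
print(tri((380,213),(330,203)),tri((328,173),(240,203)),tri((285,263),(330,303)))
"
```

```text
{'clock': np.float64(1.717), 'tool_pos': array([0.384, 0.468, 0.292]), 'orientation': array([-1.79981e+02, -1.50000e-02,  3.88000e-01]), 'force': array([0.579, 0.908, 0.1  ]), 'opening': np.float64(0.06), 'gripper_force': np.float64(0.0)}
shift [0.1955 0.2315 0.1155] turn 0.0076 mm [156.4 185.2  92.4] rows 6.2
[ 69.1  14.   -8.5   0.  -67.4  21.3]
[ 0.649 -0.097  0.148] [0.65  0.129 0.117] [ 0.391 -0.095  0.135]
```

Call:
send_rows:
  deltas:
    - [[0.033,0.039,0],0.008]
    - [[0.066,0.078,0],0.008]
    - [[0.098,0.116,0.02],0.008]
    - [[0.13,0.154,0.05],0.008]
    - [[0.16,0.19,0.07],0.008]

```text
clock: 2.23
tool_pos: [0.5093, 0.3195, 0.2377]
orientation: [-179.9, -0.0, -0.7]
force: [0.9, 0.4, -0.6]
opening: 0.0183
gripper_force: 0.0
```

Call:
send_rows:
  deltas:
    - [[0.035,0.041,0.02],0]
    - [[0.0355,0.0415,0.04],0]
    - [[0.0355,0.0415,0.0455],0]
    - [[0.0355,0.0415,0.0455],0]
    - [[0.0355,0.0415,0.0455],0]

```text
clock: 2.65
tool_pos: [0.5366, 0.2879, 0.2023]
orientation: [-180.0, -0.0, -0.7]
force: [-1.0, 1.0, 0.7]
opening: 0.0003
gripper_force: 0.0
```

```bash
python3 -c "
from h import *
st(); go(.542,.2835,.126,-.3); p=ctrl.snapshot('scene'); save(p,'handle.png',(230,110,370,215),5)"
```

```text
{'clock': np.float64(2.65), 'tool_pos': array([0.537, 0.288, 0.202]), 'orientation': array([-1.79999e+02, -2.10000e-02, -6.72000e-01]), 'force': array([-0.973,  1.033,  0.708]), 'opening': np.float64(0.0), 'gripper_force': np.float64(0.0)}
shift [0.0068 0.0055 0.0954] turn -0.0041 mm [ 5.5  4.4 76.3] rows 1.8
```

View pics/handle.png

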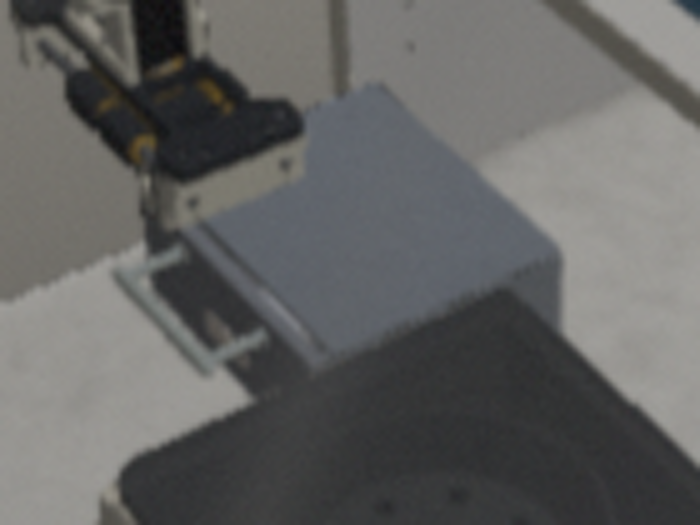

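The gripper stands just above the front of the unit, with the handle bar running from about (255,164) to (272,184) in the full picture. I check the bar's position before going down.

```bash
python3 -c "
from h import *
p=ctrl.snapshot('scene')
for uv in((255,164.4),(272,183.6)): print(ray(p,uv,.072).round(4))
print(proj(p,[[.518,.338,.072],[.518,.228,.072]]))
t=ctrl.snapshot('top')
print(proj(t,[[.518,.338,.072],[.518,.228,.072]]))
"
```

```text
[0.5238 0.3293 0.072 ]
[0.5219 0.2276 0.072 ]
[[251.85145378 163.57322755]
 [270.74456072 184.06013509]]
[[159.42906586 255.67555825]
 [202.17009436 256.33345964]]
```

Call:
send_rows:
  deltas:
    - [[0.0068,0.0055,0.02],-0.004]
    - [[0.0068,0.0055,0.04],-0.004]
    - [[0.0068,0.0055,0.045],-0.004]
    - [[0.0068,0.0055,0.045],-0.004]
    - [[0.0068,0.0055,0.045],-0.004]

```text
clock: 3.22
tool_pos: [0.5421, 0.2834, 0.1666]
orientation: [-180.0, -0.0, -0.3]
force: [0.6, -1.0, 1.2]
opening: 0.0001
gripper_force: 0.0
```

Call:
send_rows:
  deltas:
    - [[0.002,0,0.012],0]
    - [[0.002,0,0.024],0]
    - [[0.002,0,0.036],0]
    - [[0.002,0,0.05],0]
    - [[0.002,0,0.05],0]

```text
clock: 3.63
tool_pos: [0.5425, 0.2817, 0.1228]
orientation: [179.9, 0.2, -0.4]
force: [-1.6, -0.3, -0.1]
opening: 0.0005
gripper_force: 0.0
```

Call:
send_rows:
  deltas:
    - [[-0.01,0,0],0]
    - [[-0.025,0,0],0]
    - [[-0.04,0,0],0]
    - [[-0.055,0,0],0]
    - [[-0.07,0,0],0]

```text
clock: 4.05
tool_pos: [0.4863, 0.283, 0.1262]
orientation: [-180.0, -0.0, -0.3]
force: [1.8, -0.8, -1.7]
opening: 0.0007
gripper_force: 1.0
```

Call:
send_rows:
  deltas:
    - [[-0.018,0,0],0]
    - [[-0.036,0,0],0]
    - [[-0.054,0,0],0]
    - [[-0.072,0,0],0]
    - [[-0.085,0,0],0]

```text
clock: 4.47
tool_pos: [0.4178, 0.2831, 0.1263]
orientation: [-180.0, -0.0, -0.3]
force: [1.5, -0.4, 0.4]
opening: 0.0003
gripper_force: 0.5
```

Call:
send_rows:
  deltas:
    - [[-0.008,0,0],0]
    - [[-0.013,0,0],0]
    - [[-0.018,0,0],0]
    - [[-0.022,0,0],0]
    - [[-0.022,0,0],0]

```text
clock: 4.88
tool_pos: [0.4021, 0.2838, 0.126]
orientation: [-180.0, -0.0, -0.3]
force: [1.3, 0.1, 0.5]
opening: 0.0002
gripper_force: 0.2
```

```bash
python3 -c "
from h import *
st(); p=ctrl.snapshot('top'); save(p,'open.png',(110,150,270,290),5)"
```

```text
{'clock': np.float64(4.883), 'tool_pos': array([0.402, 0.284, 0.126]), 'orientation': array([-1.79973e+02, -3.00000e-02, -3.39000e-01]), 'force': array([1.287, 0.124, 0.547]), 'opening': np.float64(0.0), 'gripper_force': np.float64(0.193)}
```

View pics/open.png

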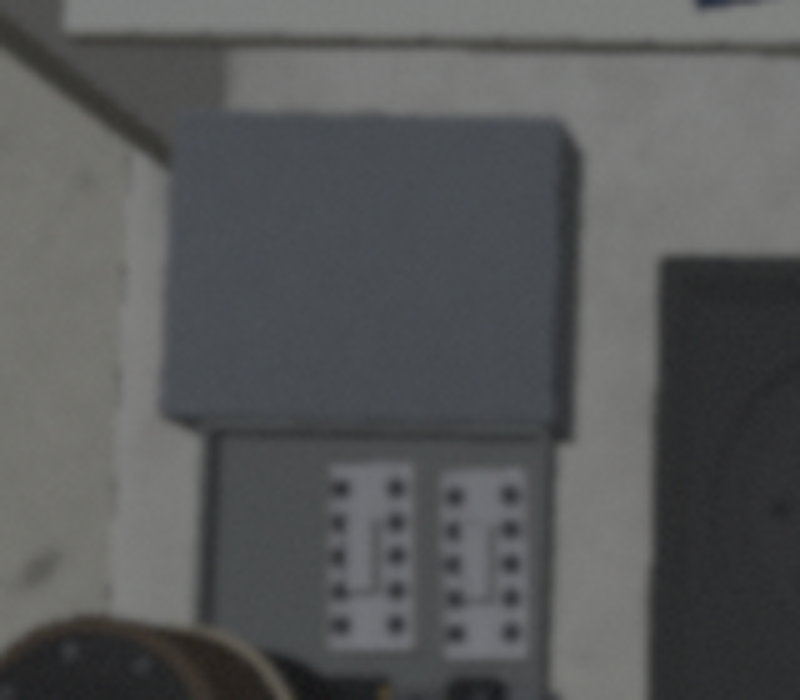

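Two blocks are in the drawer, centred at about (184,261) and (207,263) in the top view. The left third of the drawer is empty. I pull a little more to feel for the stop.

Call:
send_rows:
  deltas:
    - [[-0.002,0,0],0]
    - [[-0.004,0,0],0]
    - [[-0.005,0,0],0]
    - [[-0.006,0,0],0]
    - [[-0.006,0,0],0]

```text
clock: 5.35
tool_pos: [0.4011, 0.2839, 0.1261]
orientation: [-180.0, -0.3, -0.3]
force: [29.6, -7.6, -13.6]
opening: 0.0004
gripper_force: 14.8
```

Call:
send_rows:
  deltas:
    - [[0.003,0,0],0]
    - [[0.006,0,0],0]
    - [[0.009,0,0],0]
    - [[0.009,0,0],0]
    - [[0.009,0,0],0]

```text
clock: 5.77
tool_pos: [0.4043, 0.2834, 0.1256]
orientation: [180.0, 0.0, -0.4]
force: [-0.1, -0.1, 0.1]
opening: 0.0006
gripper_force: 0.0
```

Call:
send_rows:
  deltas:
    - [[0,0,-0.04],0]
    - [[0,0,-0.09],0]
    - [[0,0,-0.14],0]
    - [[0,0,-0.18],0]
    - [[0,0,-0.18],0]
  gripper: 0.35

```text
clock: 6.18
tool_pos: [0.4062, 0.2856, 0.2769]
orientation: [-179.5, -0.4, -0.3]
force: [1.0, 1.3, -0.4]
opening: 0.0275
gripper_force: 0.0
```

Call:
send_rows:
  deltas:
    - [[0,-0.05,0],0]
    - [[0,-0.1,0],0]
    - [[0,-0.15,0],0]
    - [[0,-0.2,0],0]
    - [[0,-0.25,0],0]

```text
clock: 6.6
tool_pos: [0.4049, 0.4853, 0.2697]
orientation: [-180.0, 0.0, -0.3]
force: [1.3, 0.6, 0.2]
opening: 0.0306
gripper_force: 0.0
```

```bash
cat > blk.py <<'E'
from fit import *
import sys
st()
for n in("top","scene"):
    p=ctrl.snapshot(n); save(p,sys.argv[1]+n+".png",(110,150,270,290) if n=="top" else (210,110,370,250),5)
    for d in ctrl.cut_out(p,"block_1"):
        if d["conf"]<.3: continue
        uv=np.array(d["xy"])*[640,480]; m=d["pixels"].astype(np.uint8)
        if m.sum()<100: continue
        e=cv2.moments(m,True); yaw=0.5*np.degrees(np.arctan2(2*e["mu11"],e["mu20"]-e["mu02"]))
        # fit block at z=.012
        def mk(q): return [box(-.05,.05,-.022,.022,float(sys.argv[2]),float(sys.argv[2])+.032),box(-.02,.02,-.007,.007,float(sys.argv[2])+.032,float(sys.argv[2])+.058)]
        q0=ray(p,uv,float(sys.argv[2])+.03)
        q,f=fit([(p,m.astype(np.float32))],mk,[q0[0],q0[1],0],[.01,.01,.05])
        print(n,round(d["conf"],2),uv.round(1),m.sum(),q0.round(4),"fit",q[:2].round(4),np.degrees(q[2]).round(1),round(f,3))
E
python3 blk.py b1 .012
```

```text
{'clock': np.float64(6.6), 'tool_pos': array([0.405, 0.485, 0.27 ]), 'orientation': array([-1.79991e+02,  1.90000e-02, -3.36000e-01]), 'force': array([1.31 , 0.635, 0.201]), 'opening': np.float64(0.031), 'gripper_force': np.float64(0.0)}
top 0.93 [183.5 261. ] 753 [0.5075 0.2821 0.042 ] fit [0.5065 0.2832] 2.2 0.071
top 0.82 [206.7 268.1] 706 [0.4897 0.2205 0.042 ] fit [0.5042 0.2229] 2.2 0.043
top 0.45 [180.6 225.3] 8187 [0.6018 0.2931 0.042 ] fit [0.6283 0.3071] -5.2 0.907
top 0.33 [460.9 208.1] 168 [ 0.66   -0.4501  0.042 ] fit [ 0.6742 -0.4536] -3.7 0.778
scene 0.91 [259.2 184.2] 441 [0.5046 0.2773 0.042 ] fit [0.5154 0.2904] 6.5 0.345
scene 0.7 [268.4 192.8] 218 [0.5081 0.2297 0.042 ] fit [0.5106 0.2568] 16.5 0.672
scene 0.46 [399.9 286.2] 1991 [ 0.6028 -0.245   0.042 ] fit [ 0.6028 -0.2148] 2.9 0.747
```

The drawer reached its stop at 29 N, so it is fully open. The blocks are at (0.5065, 0.283) and (0.504, 0.223), both yawed about 2°. At the right-hand block the gripper body would foul the hotplate, so I take the middle one first.

```bash
python3 -c "
from h import *
go(.5065,.2832,.2,2.2)"
```

```text
shift [0.1282 0.2508 0.0855] turn -0.0274 mm [102.6 200.6  68.4] rows 5.6
```

Call:
send_rows:
  deltas:
    - [[0.023,0.045,0],-0.027]
    - [[0.046,0.09,0],-0.027]
    - [[0.069,0.135,0.01],-0.027]
    - [[0.092,0.18,0.03],-0.027]
    - [[0.115,0.225,0.05],-0.027]

```text
clock: 7.22
tool_pos: [0.4951, 0.3034, 0.2318]
orientation: [-179.9, -0.1, 2.1]
force: [0.9, 0.6, 0.3]
opening: 0.0308
gripper_force: 0.0
```

Call:
send_rows:
  deltas:
    - [[0.013,0.026,0.018],0]
    - [[0.013,0.026,0.035],0]
    - [[0.013,0.026,0.035],0]
    - [[0.013,0.026,0.035],0]
    - [[0.013,0.026,0.035],0]

```text
clock: 7.63
tool_pos: [0.5062, 0.2858, 0.2043]
orientation: [-180.0, -0.1, 2.1]
force: [-0.5, 0.3, 1.0]
opening: 0.0307
gripper_force: 0.0
```

```bash
python3 -c "
from h import *
st(); go(.5065,.2832,.113,2.2)"
```

```text
{'clock': np.float64(7.633), 'tool_pos': array([0.506, 0.286, 0.204]), 'orientation': array([-1.79958e+02, -6.10000e-02,  2.10300e+00]), 'force': array([-0.49 ,  0.298,  0.974]), 'opening': np.float64(0.031), 'gripper_force': np.float64(0.0)}
shift [0.0002 0.0032 0.1141] turn -0.0011 mm [ 0.2  2.6 91.3] rows 2.2
```

Call:
send_rows:
  deltas:
    - [[0,0.001,0.03],0]
    - [[0,0.001,0.06],0]
    - [[0,0.001,0.085],0]
    - [[0,0.001,0.1],0]
    - [[0,0.001,0.11],0]

```text
clock: 8.05
tool_pos: [0.5057, 0.2855, 0.1146]
orientation: [180.0, 0.0, 2.2]
force: [-0.4, -0.2, -0.1]
opening: 0.0308
gripper_force: 0.0
```

Call:
send_rows:
  deltas:
    - [[0,0,0],0]
    - [[0,0,0],0]
    - [[0,0,0],0]
    - [[0,0,0],0]
    - [[0,0,0],0]

```text
clock: 8.47
tool_pos: [0.5066, 0.2851, 0.1161]
orientation: [-179.9, -0.1, 2.1]
force: [-0.3, -0.4, -0.5]
opening: 0.0308
gripper_force: 0.0
```

Call:
send_rows:
  deltas:
    - [[0,0.002,0.002],0]
    - [[0,0.002,0.002],0]
    - [[0,0.002,0.002],0]
    - [[0,0.002,0.002],0]
    - [[0,0.002,0.002],0]
  gripper: 0

```text
clock: 8.88
tool_pos: [0.5061, 0.2829, 0.1132]
orientation: [180.0, 0.0, 2.1]
force: [0.7, -0.7, -0.0]
opening: 0.0137
gripper_force: 30.0
```

Call:
send_rows:
  deltas:
    - [[0,0,0],0]
    - [[0,0,0],0]
    - [[0,0,0],0]
    - [[0,0,0],0]
    - [[0,0,0],0]

```text
clock: 9.3
tool_pos: [0.5063, 0.2832, 0.1134]
orientation: [180.0, 0.0, 2.1]
force: [-0.1, -0.3, -2.2]
opening: 0.0139
gripper_force: 30.0
```

Call:
send_rows:
  deltas:
    - [[0,0,-0.04],0]
    - [[0,0,-0.09],0]
    - [[0,0,-0.14],0]
    - [[0,0,-0.19],0]
    - [[0,0,-0.23],0]

```text
clock: 9.72
tool_pos: [0.5065, 0.2832, 0.301]
orientation: [-179.9, -0.1, 2.1]
force: [0.9, 1.2, -2.9]
opening: 0.0138
gripper_force: 30.0
```

```bash
cat > hfit.py <<'E'
from fit import *
S=6
def quad(x0,x1,y0,y1,z=.036): return np.array([[x0,y0,z],[x1,y0,z],[x1,y1,z],[x0,y1,z]],float)
def cost(q,views):
    c=0
    for g,p,x0,y0 in views:
        def fill(m,P,v): cv2.fillPoly(m,[((proj(p,place(P,q))+.5-[x0,y0])*S).round().astype(np.int32)],v)
        m=np.zeros(g.shape,np.uint8); fill(m,quad(-.064,.064,-.096,.096),1)
        for k in(-.06,0,.06): fill(m,quad(-.052,.052,k-.024,k+.024),2)
        wall=m==1; pk=m==2
        c+=g[wall].mean()*0+g[wall].std()/10-(g[pk].mean()-g[wall].mean())/20
    return c
def holder(q0):
    out=[];allv=[]
    for n in("top","scene"):
        p=ctrl.snapshot(n); u=proj(p,[[q0[0],q0[1],.036]])[0].astype(int); x0,y0=u-70
        g=cv2.cvtColor(p["color"],cv2.COLOR_RGB2GRAY)[y0:y0+140,x0:x0+140]
        g=cv2.resize(g,None,fx=S,fy=S,interpolation=cv2.INTER_CUBIC).astype(np.float32); v=(g,p,x0,y0); allv.append(v)
        r=run([v],q0); print(n,r.x.round(4),np.degrees(r.x[2]).round(2),r.fun); 
    r=run(allv,q0); print("both",r.x.round(4),np.degrees(r.x[2]).round(2),r.fun); return r.x,allv
def run(v,q0):
    q=np.array(q0)
    for s in(.008,.003):
        sx=np.vstack([q,q+[s,0,0],q+[0,s,0],q+[0,0,6*s]]); r=minimize(cost,q,args=(v,),method="Nelder-Mead",options=dict(initial_simplex=sx,xatol=1e-4,fatol=1e-4)); q=r.x
    return r
if __name__=="__main__":
    st(); q,vs=holder([.436,-.318,.088]); np.save("hold.npy",q); ims=[]
    for g,p,x0,y0 in vs:
        im=cv2.cvtColor(np.clip(g*1.4,0,255).astype(np.uint8),cv2.COLOR_GRAY2BGR)
        for P in [quad(-.064,.064,-.096,.096)]+[quad(-.052,.052,k-.024,k+.024) for k in(-.06,0,.06)]:
            cv2.polylines(im,[((proj(p,place(P,q))+.5-[x0,y0])*S).round().astype(np.int32)],True,(0,255,255),1)
        ims.append(im[180:660,220:620])
    cv2.imwrite("pics/hfit.png",np.hstack(ims))
E
python3 hfit.py
```

```text
{'clock': np.float64(9.717), 'tool_pos': array([0.507, 0.283, 0.301]), 'orientation': array([-1.79911e+02, -1.23000e-01,  2.09400e+00]), 'force': array([ 0.949,  1.169, -2.854]), 'opening': np.float64(0.014), 'gripper_force': np.float64(29.977)}
top [ 0.4325 -0.3139  0.0878] 5.03 0.1531662940979004
scene [ 0.4228 -0.3284  0.0886] 5.08 -0.3120626211166382
both [ 0.4328 -0.3193  0.0826] 4.73 0.5552411675453186
```

View pics/hfit.png

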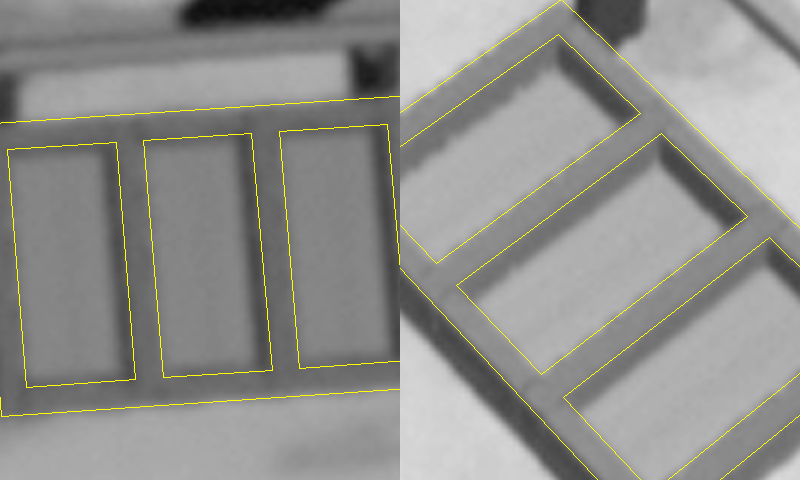

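The held block is up at z=0.301. The overlay lines sit on the wall edges in both views, so the holder is at about (0.4328, -0.3193) with yaw 4.8°. I'll aim for pocket 3.

```bash
python3 -c "
from h import *
st();go(.4278,-.2595,.29,4.8)"
```

```text
{'clock': np.float64(9.817), 'tool_pos': array([0.508, 0.285, 0.304]), 'orientation': array([-179.614,   -0.52 ,    2.125]), 'force': array([ 0.023, -0.795, -2.411]), 'opening': np.float64(0.014), 'gripper_force': np.float64(29.976)}
shift [-0.1258  0.6759  0.018 ] turn -0.0297 mm [-100.7  540.7   14.4] rows 13.2
```

Call:
send_rows:
  deltas:
    - [[-0.006,0.03,0],0]
    - [[-0.015,0.08,0],0]
    - [[-0.024,0.13,0],0]
    - [[-0.033,0.18,0],0]
    - [[-0.043,0.23,0],0]

```text
clock: 10.23
tool_pos: [0.4776, 0.0964, 0.2967]
orientation: [180.0, 0.1, 2.1]
force: [1.3, -1.0, -2.0]
opening: 0.0138
gripper_force: 30.0
```

Call:
send_rows:
  deltas:
    - [[-0.009,0.05,0],0]
    - [[-0.018,0.1,0],0]
    - [[-0.027,0.15,0],0]
    - [[-0.036,0.195,0],0]
    - [[-0.043,0.23,0],0]

```text
clock: 10.65
tool_pos: [0.4495, -0.0894, 0.297]
orientation: [-180.0, 0.0, 2.0]
force: [1.1, -0.0, -3.5]
opening: 0.0137
gripper_force: 30.0
```

Call:
send_rows:
  deltas:
    - [[-0.009,0.05,0],-0.01]
    - [[-0.018,0.1,0.01],-0.02]
    - [[-0.027,0.15,0.018],-0.03]
    - [[-0.034,0.19,0.018],-0.03]
    - [[-0.04,0.216,0.018],-0.03]

```text
clock: 11.07
tool_pos: [0.4239, -0.2634, 0.2819]
orientation: [-180.0, 0.1, 4.7]
force: [1.2, -0.9, -1.8]
opening: 0.0139
gripper_force: 30.0
```

```bash
python3 -c "
from h import *
st();go(.4278,-.2595,.16,4.8)"
```

```text
{'clock': np.float64(11.067), 'tool_pos': array([ 0.424, -0.263,  0.282]), 'orientation': array([-1.79971e+02,  1.05000e-01,  4.68700e+00]), 'force': array([ 1.166, -0.881, -1.831]), 'opening': np.float64(0.014), 'gripper_force': np.float64(29.977)}
shift [ 0.0053 -0.0045  0.1523] turn -0.0013 mm [  4.2  -3.6 121.9] rows 2.9
```

Call:
send_rows:
  deltas:
    - [[0.005,-0.0045,0.03],0]
    - [[0.005,-0.0045,0.07],0]
    - [[0.005,-0.0045,0.11],0]
    - [[0.005,-0.0045,0.14],0]
    - [[0.005,-0.0045,0.152],0]

```text
clock: 11.48
tool_pos: [0.4264, -0.2565, 0.1576]
orientation: [-179.9, 0.3, 4.7]
force: [-0.1, 0.0, -3.1]
opening: 0.0139
gripper_force: 30.0
```

Call:
send_rows:
  deltas:
    - [[0,0,0],0]
    - [[0,0,0],0]
    - [[0,0,0],0]
    - [[0,0,0],0]
    - [[0,0,0],0]

```text
clock: 11.9
tool_pos: [0.4297, -0.2571, 0.1629]
orientation: [180.0, -0.1, 4.8]
force: [0.8, 0.8, -2.8]
opening: 0.0142
gripper_force: 30.0
```

```bash
cat > hov.py <<'E'
from fit import *
import sys
o=st(); q=np.load("hold.npy"); k=float(sys.argv[1]); zt=o["tool_pos"][2]-.101; a=np.radians(o["orientation"][2]); ims=[]
for n in("top","scene"):
    p=ctrl.snapshot(n); S=6; im=cv2.resize(p["color"][:,:,::-1],None,fx=S,fy=S,interpolation=cv2.INTER_CUBIC); im=np.clip(im*1.4,0,255).astype(np.uint8)
    def dr(P,qq,c): cv2.polylines(im,[((proj(p,place(np.array(P,float),qq))+.5)*S).round().astype(np.int32)],True,c,1)
    for kk in(-.06,0,.06): dr([[-.052,kk-.024,.036],[.052,kk-.024,.036],[.052,kk+.024,.036],[-.052,kk+.024,.036]],q,(0,255,255))
    b=[*o["tool_pos"][:2],a]
    for z in(zt,zt+.032): dr([[-.05,-.022,z],[.05,-.022,z],[.05,.022,z],[-.05,.022,z]],b,(0,255,0))
    c=(proj(p,[[b[0],b[1],.05]])[0]*S).astype(int); ims.append(im[c[1]-270:c[1]+270,c[0]-200:c[0]+200])
cv2.imwrite("pics/"+sys.argv[2],np.hstack(ims))
E
python3 hov.py .06 hov1.png
```

```text
{'clock': np.float64(11.9), 'tool_pos': array([ 0.43 , -0.257,  0.163]), 'orientation': array([ 1.79958e+02, -1.49000e-01,  4.79700e+00]), 'force': array([ 0.831,  0.785, -2.83 ]), 'opening': np.float64(0.014), 'gripper_force': np.float64(29.976)}
```

View pics/hov1.png

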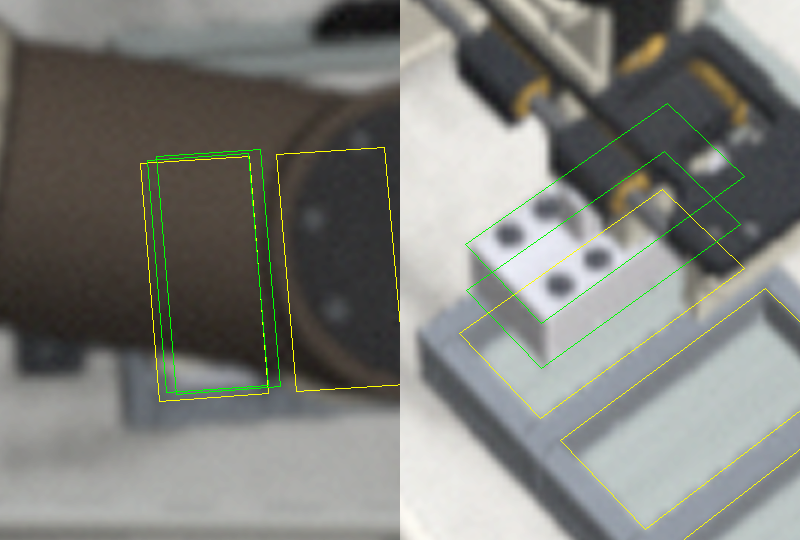

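In the scene half, the block's corners match the predicted outline (near bottom corner at (543,366)), so it sits in the hand as assumed. I average several pose readings for the final alignment.

```bash
cat >> h.py <<'E'
def avg(n=8):
    P=[]
    for _ in range(n):
        ctrl.snapshot("top"); o=ctrl.get_obs(); P.append(list(o["tool_pos"])+[o["orientation"][2]]+list(o["force"]))
    P=np.array(P); print("avg",P.mean(0).round(4),"sd",P[:,:3].std(0).round(4)); return list(P.mean(0)[:4])
E
python3 -c "
from h import *
f=avg();go(.4278,-.2595,.125,4.8,f)"
```

```text
avg [ 0.429  -0.257   0.1618  4.7833  0.1465  0.0181 -2.6481] sd [0.0001 0.     0.0002]
shift [-0.0017  0.0029  0.046 ] turn -0.0002 mm [-1.4  2.3 36.8] rows 0.9
```

Call:
send_rows:
  deltas:
    - [[-0.0017,0.003,0.005],0]
    - [[-0.0017,0.003,0.012],0]
    - [[-0.0017,0.003,0.02],0]
    - [[-0.0017,0.003,0.026],0]
    - [[-0.0017,0.003,0.026],0]

```text
clock: 12.82
tool_pos: [0.4269, -0.2594, 0.1392]
orientation: [-180.0, 0.1, 4.8]
force: [-0.3, 0.0, -2.4]
opening: 0.0138
gripper_force: 30.0
```

Call:
send_rows:
  deltas:
    - [[0,0,0.002],0]
    - [[0,0,0.004],0]
    - [[0,0,0.006],0]
    - [[0,0,0.008],0]
    - [[0,0,0.009],0]

```text
clock: 13.23
tool_pos: [0.4277, -0.2595, 0.1334]
orientation: [-180.0, -0.0, 4.8]
force: [1.1, 0.0, -2.1]
opening: 0.0139
gripper_force: 30.0
```

Call:
send_rows:
  deltas:
    - [[0,0,0],0]
    - [[0,0,0],0]
    - [[0,0,0],0]
    - [[0,0,0],0]
    - [[0,0,0],0]

```text
clock: 13.65
tool_pos: [0.4278, -0.2596, 0.1336]
orientation: [180.0, -0.0, 4.8]
force: [-0.1, 0.6, -3.1]
opening: 0.0137
gripper_force: 30.0
```

Call:
send_rows:
  deltas:
    - [[0,0,0.0015],0]
    - [[0,0,0.003],0]
    - [[0,0,0.0045],0]
    - [[0,0,0.006],0]
    - [[0,0,0.0075],0]

```text
clock: 14.07
tool_pos: [0.4277, -0.2595, 0.1273]
orientation: [-180.0, 0.0, 4.8]
force: [0.3, 0.7, -2.4]
opening: 0.014
gripper_force: 30.0
```

Call:
send_rows:
  deltas:
    - [[0,0,0.0012],0]
    - [[0,0,0.0025],0]
    - [[0,0,0.0037],0]
    - [[0,0,0.005],0]
    - [[0,0,0.0062],0]

```text
clock: 14.48
tool_pos: [0.4277, -0.2596, 0.1224]
orientation: [180.0, 0.0, 4.8]
force: [0.0, -0.8, -2.9]
opening: 0.014
gripper_force: 30.0
```

Call:
send_rows:
  deltas:
    - [[0,0,0.0012],0]
    - [[0,0,0.0025],0]
    - [[0,0,0.0037],0]
    - [[0,0,0.005],0]
    - [[0,0,0.005],0]

```text
clock: 14.9
tool_pos: [0.4278, -0.2596, 0.1187]
orientation: [180.0, 0.0, 4.8]
force: [-0.9, 0.6, 0.5]
opening: 0.0139
gripper_force: 30.0
```

Call:
send_rows:
  deltas:
    - [[0,0,0.001],0]
    - [[0,0,0.002],0]
    - [[0,0,0.003],0]
    - [[0,0,0.004],0]
    - [[0,0,0.004],0]

```text
clock: 15.32
tool_pos: [0.4279, -0.2597, 0.1169]
orientation: [180.0, -0.0, 4.8]
force: [-5.6, 4.3, 18.7]
opening: 0.0135
gripper_force: 30.0
```

Call:
send_rows:
  deltas:
    - [[0,0,0.001],0]
    - [[0,0,0.002],0]
    - [[0,0,0.002],0]
    - [[0,0,0.002],0]
    - [[0,0,0.002],0]

```text
clock: 15.73
tool_pos: [0.4282, -0.2598, 0.1167]
orientation: [179.9, -0.1, 4.9]
force: [-8.6, 7.5, 33.8]
opening: 0.014
gripper_force: 30.1
```

It stops dead at 34 N with the underside at about the home height. I release it and press again on the rib top to check.

Call:
send_rows:
  deltas:
    - [[0,0,-0.002],0]
    - [[0,0,-0.004],0]
    - [[0,0,-0.006],0]
    - [[0,0,-0.006],0]
    - [[0,0,-0.006],0]
  gripper: 0.35

```text
clock: 16.15
tool_pos: [0.4278, -0.2596, 0.1184]
orientation: [-180.0, 0.0, 4.8]
force: [0.6, -0.0, -1.0]
opening: 0.0301
gripper_force: 0.0
```

Call:
send_rows:
  deltas:
    - [[0,0,0],0]
    - [[0,0,0],0]
    - [[0,0,-0.015],0]
    - [[0,0,-0.03],0]
    - [[0,0,-0.06],0]

```text
clock: 16.57
tool_pos: [0.4263, -0.2592, 0.1649]
orientation: [-179.9, 0.3, 4.8]
force: [0.2, 0.5, 0.7]
opening: 0.0307
gripper_force: 0.0
```

Call:
send_rows:
  deltas:
    - [[0,0,0],0]
    - [[0,0,0],0]
    - [[0,0,0],0]
    - [[0,0,0],0]
    - [[0,0,0],0]
  gripper: 0

```text
clock: 16.98
tool_pos: [0.4273, -0.2594, 0.1657]
orientation: [-180.0, 0.1, 4.8]
force: [-0.3, -0.8, 0.3]
opening: 0.0037
gripper_force: 0.0
```

Call:
send_rows:
  deltas:
    - [[0,0,0],0]
    - [[0,0,0],0]
    - [[0,0,0],0]
    - [[0,0,0],0]
    - [[0,0,0],0]

```text
clock: 17.4
tool_pos: [0.4277, -0.2595, 0.1665]
orientation: [-180.0, 0.0, 4.8]
force: [1.1, -0.2, -0.7]
opening: 0.0006
gripper_force: 0.0
```

Call:
send_rows:
  deltas:
    - [[0,0,0.01],0]
    - [[0,0,0.02],0]
    - [[0,0,0.026],0]
    - [[0,0,0.03],0]
    - [[0,0,0.032],0]

```text
clock: 17.82
tool_pos: [0.4273, -0.2595, 0.14]
orientation: [-180.0, 0.1, 4.8]
force: [0.6, 0.7, -0.0]
opening: 0.0003
gripper_force: 0.0
```

Call:
send_rows:
  deltas:
    - [[0,0,0.001],0]
    - [[0,0,0.002],0]
    - [[0,0,0.003],0]
    - [[0,0,0.004],0]
    - [[0,0,0.005],0]

```text
clock: 18.23
tool_pos: [0.428, -0.26, 0.1395]
orientation: [179.9, -0.0, 4.9]
force: [-9.8, 6.9, 35.2]
opening: 0.0005
gripper_force: 17.5
```

Call:
send_rows:
  deltas:
    - [[0,0,0],0]
    - [[0,0,0],0]
    - [[0,0,0],0]
    - [[0,0,0],0]
    - [[0,0,0],0]

```text
clock: 18.65
tool_pos: [0.4279, -0.2599, 0.1396]
orientation: [179.9, -0.1, 4.8]
force: [-8.2, 4.8, 27.6]
opening: 0.0003
gripper_force: 13.5
```

It is home: the rib top is at 73.6 mm and takes 35 N without moving. I go back towards the drawer, turning the tool on the way, and look for the second block.

Call:
send_rows:
  deltas:
    - [[0,0,-0.04],0]
    - [[0,0,-0.09],0]
    - [[0,0,-0.14],0]
    - [[0,0,-0.19],0]
    - [[0,0,-0.2],0]
  gripper: 0.7

```text
clock: 19.07
tool_pos: [0.43, -0.2606, 0.3043]
orientation: [179.7, -0.6, 4.8]
force: [1.9, -0.6, 0.3]
opening: 0.0281
gripper_force: 0.0
```

```bash
python3 blk.py b2 .012; cat >> h.py <<'E'
def plan(frm,to,step=.040,zlast=False):
    """frm,to: x,y,z,yaw -> calls of 5 rows, shares, limited speed"""
    frm=np.array(frm,float); to=np.array(to,float); d=to-frm; d[3]=(d[3]+180)%360-180
    n=int(np.ceil(max(np.linalg.norm(d[:3])/step,abs(d[3])/7)))
    W=[frm+d*min(1,(i+1)/n) for i in range(5*int(np.ceil(n/5)))]; b=frm
    for c in range(0,len(W),5):
        R=Ro.from_euler("xyz",[180,0,b[3]],degrees=True).as_matrix()
        print([[[float(v) for v in (R.T@(w[:3]-b[:3])/.8).round(3)],round(-(w[3]-b[3])/90,3)] for w in W[c:c+5]])
        rr=np.round(R.T@(W[c+4][:3]-b[:3])/.8,3); b=np.r_[b[:3]+R@rr*.8,b[3]-round(-(W[c+4][3]-b[3])/90,3)*-90*-1]
    print("end",b.round(4))
E
python3 -c "
from h import *
f=avg(4); plan(f,[.504,.223,.28,-87.8])"
```

```text
{'clock': np.float64(19.067), 'tool_pos': array([ 0.43 , -0.261,  0.304]), 'orientation': array([179.728,  -0.555,   4.839]), 'force': array([ 1.889, -0.61 ,  0.323]), 'opening': np.float64(0.028), 'gripper_force': np.float64(0.0)}
top 0.82 [206.6 265.4] 718 [0.4968 0.2211 0.042 ] fit [0.504  0.2228] 2.3 0.028
scene 0.73 [266.7 190.7] 173 [0.5085 0.2403 0.042 ] fit [0.5061 0.2359] 34.1 0.722
scene 0.57 [346.8 325.9] 914 [ 0.429  -0.2624  0.042 ] fit [ 0.4314 -0.2555] 2.2 0.12
avg [ 0.4272 -0.2594  0.2958  4.7746  0.2143 -0.1338 -0.4144] sd [0.0001 0.     0.0002]
[[[0.01, -0.042, 0.001], np.float64(0.073)], [[0.021, -0.085, 0.003], np.float64(0.147)], [[0.031, -0.127, 0.004], np.float64(0.22)], [[0.042, -0.169, 0.006], np.float64(0.294)], [[0.052, -0.212, 0.007], np.float64(0.367)]]
[[[-0.014, -0.041, 0.001], np.float64(0.074)], [[-0.029, -0.082, 0.003], np.float64(0.147)], [[-0.043, -0.123, 0.004], np.float64(0.221)], [[-0.057, -0.165, 0.006], np.float64(0.294)], [[-0.072, -0.206, 0.007], np.float64(0.368)]]
[[[-0.034, -0.027, 0.002], np.float64(0.073)], [[-0.069, -0.053, 0.003], np.float64(0.147)], [[-0.103, -0.08, 0.004], np.float64(0.22)], [[-0.138, -0.107, 0.006], np.float64(0.294)], [[-0.138, -0.107, 0.006], np.float64(0.294)]]
end [  0.5041   0.2234   0.2798 -87.8354]
```

Call:
send_rows:
  deltas:
    - [[0.01,-0.042,0.001],0.073]
    - [[0.021,-0.085,0.003],0.147]
    - [[0.031,-0.127,0.004],0.22]
    - [[0.042,-0.169,0.006],0.294]
    - [[0.052,-0.212,0.007],0.367]

```text
clock: 19.88
tool_pos: [0.4541, -0.092, 0.2907]
orientation: [179.9, 0.1, -26.5]
force: [0.9, -0.5, 0.6]
opening: 0.0614
gripper_force: 0.0
```

Call:
send_rows:
  deltas:
    - [[-0.014,-0.041,0.001],0.074]
    - [[-0.029,-0.082,0.003],0.147]
    - [[-0.043,-0.123,0.004],0.221]
    - [[-0.057,-0.165,0.006],0.294]
    - [[-0.072,-0.206,0.007],0.368]

```text
clock: 20.3
tool_pos: [0.475, 0.0794, 0.2852]
orientation: [179.9, -0.0, -59.1]
force: [0.2, 0.1, 0.1]
opening: 0.0616
gripper_force: 0.0
```

Call:
send_rows:
  deltas:
    - [[-0.034,-0.027,0.002],0.073]
    - [[-0.069,-0.053,0.003],0.147]
    - [[-0.103,-0.08,0.004],0.22]
    - [[-0.138,-0.107,0.006],0.294]
    - [[-0.138,-0.107,0.006],0.294]

```text
clock: 20.72
tool_pos: [0.4918, 0.2213, 0.2796]
orientation: [179.9, -0.1, -85.6]
force: [0.4, -0.6, 0.1]
opening: 0.0612
gripper_force: 0.0
```

```bash
python3 -c "
from h import *
f=avg(8); go(.504,.2232,.15,-87.8,f);go(.504,.2232,.113,-87.8,f)"
```

```text
avg [ 4.91000e-01  2.16600e-01  2.80500e-01 -8.51602e+01  1.21900e-01
 -5.97000e-02  1.00600e-01] sd [0.0001 0.0012 0.0007]
shift [-0.0069 -0.0169  0.1631] turn 0.0293 mm [ -5.5 -13.5 130.5] rows 3.1
shift [-0.0069 -0.0169  0.2093] turn 0.0293 mm [ -5.5 -13.5 167.5] rows 4.0
```

Call:
send_rows:
  deltas:
    - [[-0.007,-0.017,0.03],0.029]
    - [[-0.007,-0.017,0.075],0.029]
    - [[-0.007,-0.017,0.12],0.029]
    - [[-0.007,-0.017,0.15],0.029]
    - [[-0.007,-0.017,0.163],0.029]

```text
clock: 21.53
tool_pos: [0.5029, 0.2214, 0.1475]
orientation: [179.8, -0.2, -87.9]
force: [-1.2, 0.2, -0.3]
opening: 0.0618
gripper_force: 0.0
```

Call:
send_rows:
  deltas:
    - [[0,0,0.01],0]
    - [[0,0,0.02],0]
    - [[0,0,0.03],0]
    - [[0,0,0.04],0]
    - [[0,0,0.046],0]

```text
clock: 21.95
tool_pos: [0.5044, 0.2235, 0.1139]
orientation: [-180.0, 0.0, -87.8]
force: [-0.4, -1.1, -0.2]
opening: 0.0612
gripper_force: 0.0
```

Call:
send_rows:
  deltas:
    - [[0,0,0],0]
    - [[0,0,0],0]
    - [[0,0,0],0]
    - [[0,0,0],0]
    - [[0,0,0],0]

```text
clock: 22.37
tool_pos: [0.5044, 0.2235, 0.1144]
orientation: [-180.0, 0.0, -87.8]
force: [-0.2, 0.1, 0.7]
opening: 0.0611
gripper_force: 0.0
```

Now I close on the rib ends, lift the block slightly, shift it 60 mm left into the empty space and set it down.

Call:
send_rows:
  deltas:
    - [[0,0,0],0]
    - [[0,0,0],0]
    - [[0,0,0],0]
    - [[0,0,0],0]
    - [[0,0,0],0]
  gripper: 0

```text
clock: 22.78
tool_pos: [0.5042, 0.2233, 0.114]
orientation: [180.0, -0.0, -87.8]
force: [-1.1, 0.4, 1.5]
opening: 0.0398
gripper_force: 30.0
```

Call:
send_rows:
  deltas:
    - [[0,0,0],0]
    - [[0,0,0],0]
    - [[0,0,-0.004],0]
    - [[0,0,-0.008],0]
    - [[0,0,-0.008],0]

```text
clock: 23.2
tool_pos: [0.5044, 0.2234, 0.1209]
orientation: [-180.0, 0.0, -87.8]
force: [0.3, 1.0, -2.6]
opening: 0.0396
gripper_force: 30.0
```

Call:
send_rows:
  deltas:
    - [[-0.012,0,0],0]
    - [[-0.03,0,0],0]
    - [[-0.05,0,0],0]
    - [[-0.07,0,0],0]
    - [[-0.08,0,0],0]

```text
clock: 23.62
tool_pos: [0.502, 0.2904, 0.1204]
orientation: [-180.0, 0.0, -87.7]
force: [1.1, -0.2, -3.0]
opening: 0.0401
gripper_force: 30.0
```

Call:
send_rows:
  deltas:
    - [[0,0,0],0]
    - [[0,0,0.003],0]
    - [[0,0,0.006],0]
    - [[0,0,0.008],0]
    - [[0,0,0.008],0]

```text
clock: 24.03
tool_pos: [0.502, 0.2869, 0.1141]
orientation: [-180.0, -0.0, -87.8]
force: [-0.0, -0.2, -1.2]
opening: 0.0401
gripper_force: 30.0
```

Call:
send_rows:
  deltas:
    - [[0,0,0],0]
    - [[0,0,0],0]
    - [[0,0,0],0]
    - [[0,0,0],0]
    - [[0,0,0],0]
  gripper: 0.6

```text
clock: 24.45
tool_pos: [0.5019, 0.2872, 0.1141]
orientation: [-180.0, 0.0, -87.8]
force: [-0.0, 0.1, 0.3]
opening: 0.0527
gripper_force: 0.0
```

Call:
send_rows:
  deltas:
    - [[0,0,-0.02],0]
    - [[0,0,-0.05],0]
    - [[0,0,-0.08],0]
    - [[0,0,-0.1],0]
    - [[0,0,-0.1],0]

```text
clock: 24.87
tool_pos: [0.5033, 0.2884, 0.198]
orientation: [-179.7, 0.2, -87.8]
force: [-0.2, 0.5, 0.4]
opening: 0.0526
gripper_force: 0.0
```

Call:
send_rows:
  deltas:
    - [[0,0,0],-0.07]
    - [[0,0,0],-0.14]
    - [[0,0,0],-0.21]
    - [[0,0,0],-0.28]
    - [[0,0,0],-0.35]
  gripper: 0.35

```text
clock: 25.28
tool_pos: [0.5017, 0.2871, 0.1935]
orientation: [180.0, 0.0, -56.0]
force: [0.4, 0.2, 0.3]
opening: 0.0316
gripper_force: 0.0
```

Call:
send_rows:
  deltas:
    - [[0,0,0],-0.07]
    - [[0,0,0],-0.14]
    - [[0,0,0],-0.21]
    - [[0,0,0],-0.28]
    - [[0,0,0],-0.35]

```text
clock: 25.7
tool_pos: [0.5017, 0.2871, 0.1935]
orientation: [180.0, 0.0, -24.5]
force: [-1.1, -0.3, 0.1]
opening: 0.0307
gripper_force: 0.0
```

Call:
send_rows:
  deltas:
    - [[0,0,0],-0.07]
    - [[0,0,0],-0.14]
    - [[0,0,0],-0.21]
    - [[0,0,0],-0.28]
    - [[0,0,0],-0.3]

```text
clock: 26.12
tool_pos: [0.5017, 0.2871, 0.1935]
orientation: [180.0, 0.0, 2.6]
force: [-0.4, -1.1, 0.4]
opening: 0.0308
gripper_force: 0.0
```

```bash
python3 -c "
from h import *
st(); f=avg(8); go(.502,.287,.113,2.2,f)"; python3 blk.py b3 .012
```

```text
{'clock': np.float64(26.117), 'tool_pos': array([0.502, 0.287, 0.194]), 'orientation': array([1.79983e+02, 2.60000e-02, 2.55300e+00]), 'force': array([-0.414, -1.054,  0.367]), 'opening': np.float64(0.031), 'gripper_force': np.float64(0.0)}
avg [ 0.5017  0.2872  0.1937  2.165  -0.2655 -0.1725 -0.0115] sd [0.0001 0.0001 0.0001]
shift [0.0003 0.0002 0.1009] turn -0.0004 mm [ 0.3  0.2 80.7] rows 1.9
{'clock': np.float64(26.517), 'tool_pos': array([0.502, 0.287, 0.194]), 'orientation': array([1.79996e+02, 3.00000e-03, 2.14200e+00]), 'force': array([0.267, 0.187, 0.235]), 'opening': np.float64(0.031), 'gripper_force': np.float64(0.0)}
top 0.65 [186.2 277.7] 223 [0.4637 0.2734 0.042 ] fit [0.4945 0.2773] -14.3 0.7
top 0.57 [384.  292.1] 696 [ 0.4338 -0.2455  0.042 ] fit [ 0.4287 -0.2573] 4.9 0.067
scene 0.95 [258.6 185.9] 542 [0.4995 0.2717 0.042 ] fit [0.5062 0.2847] -0.1 0.214
scene 0.88 [346.5 326. ] 900 [ 0.4283 -0.2622  0.042 ] fit [ 0.4305 -0.2547] 2.3 0.126
```

Call:
send_rows:
  deltas:
    - [[0,0,0.02],0]
    - [[0,0,0.045],0]
    - [[0,0,0.07],0]
    - [[0,0,0.09],0]
    - [[0,0,0.1],0]

```text
clock: 27.13
tool_pos: [0.5011, 0.2865, 0.1119]
orientation: [179.9, 0.1, 2.2]
force: [0.5, 0.1, -0.1]
opening: 0.0309
gripper_force: 0.0
```

Call:
send_rows:
  deltas:
    - [[0,0,0],0]
    - [[0,0,0],0]
    - [[0,0,0],0]
    - [[0,0,0],0]
    - [[0,0,0],0]

```text
clock: 27.55
tool_pos: [0.5022, 0.2876, 0.115]
orientation: [-179.9, -0.1, 2.2]
force: [-0.0, -0.6, -0.4]
opening: 0.0302
gripper_force: 0.0
```

Call:
send_rows:
  deltas:
    - [[0,0,0],0]
    - [[0,0,0],0]
    - [[0,0,0],0]
    - [[0,0,0],0]
    - [[0,0,0],0]
  gripper: 0

```text
clock: 27.97
tool_pos: [0.5016, 0.2871, 0.1137]
orientation: [180.0, 0.0, 2.2]
force: [0.0, -0.5, -1.7]
opening: 0.0137
gripper_force: 30.0
```

Call:
send_rows:
  deltas:
    - [[0,0,0],0]
    - [[0,0,0],0]
    - [[0,0,0],0]
    - [[0,0,0],0]
    - [[0,0,0],0]

```text
clock: 28.38
tool_pos: [0.5018, 0.2873, 0.1139]
orientation: [180.0, 0.0, 2.2]
force: [0.3, 0.4, -2.3]
opening: 0.0138
gripper_force: 30.0
```

Call:
send_rows:
  deltas:
    - [[0,0,-0.04],0]
    - [[0,0,-0.09],0]
    - [[0,0,-0.14],0]
    - [[0,0,-0.19],0]
    - [[0,0,-0.23],0]

```text
clock: 28.8
tool_pos: [0.502, 0.2873, 0.3014]
orientation: [-179.9, -0.1, 2.2]
force: [0.5, 0.9, -2.3]
opening: 0.014
gripper_force: 30.0
```

```bash
python3 -c "
from h import *
st(); f=avg(6); plan(f,[.4330,-.3193,.29,4.8],.036)"
```

```text
{'clock': np.float64(28.8), 'tool_pos': array([0.502, 0.287, 0.301]), 'orientation': array([-1.79911e+02, -1.21000e-01,  2.19600e+00]), 'force': array([ 0.487,  0.905, -2.253]), 'opening': np.float64(0.014), 'gripper_force': np.float64(29.991)}
avg [ 0.5024  0.2877  0.3011  2.1965  0.427   0.6993 -1.6834] sd [0.0012 0.0007 0.0042]
[[[-0.007, 0.044, 0.001], np.float64(-0.002)], [[-0.014, 0.089, 0.002], np.float64(-0.003)], [[-0.02, 0.133, 0.002], np.float64(-0.005)], [[-0.027, 0.178, 0.003], np.float64(-0.007)], [[-0.034, 0.222, 0.004], np.float64(-0.009)]]
[[[-0.008, 0.044, 0.001], np.float64(-0.001)], [[-0.015, 0.089, 0.002], np.float64(-0.003)], [[-0.022, 0.133, 0.003], np.float64(-0.005)], [[-0.03, 0.177, 0.003], np.float64(-0.006)], [[-0.037, 0.222, 0.004], np.float64(-0.008)]]
[[[-0.008, 0.044, 0.001], np.float64(-0.002)], [[-0.016, 0.088, 0.002], np.float64(-0.003)], [[-0.024, 0.132, 0.003], np.float64(-0.005)], [[-0.032, 0.176, 0.003], np.float64(-0.007)], [[-0.04, 0.221, 0.004], np.float64(-0.009)]]
[[[-0.009, 0.044, 0.001], np.float64(-0.001)], [[-0.017, 0.088, 0.002], np.float64(-0.003)], [[-0.017, 0.088, 0.002], np.float64(-0.003)], [[-0.017, 0.088, 0.002], np.float64(-0.003)], [[-0.017, 0.088, 0.002], np.float64(-0.003)]]
end [ 0.4334 -0.3195  0.2899  4.8065]
```

Call:
send_rows:
  deltas:
    - [[-0.007,0.044,0.001],-0.002]
    - [[-0.014,0.089,0.002],-0.003]
    - [[-0.02,0.133,0.002],-0.005]
    - [[-0.027,0.178,0.003],-0.007]
    - [[-0.034,0.222,0.004],-0.009]

```text
clock: 29.52
tool_pos: [0.4803, 0.1069, 0.2929]
orientation: [179.9, 0.2, 3.0]
force: [1.1, -0.6, -2.8]
opening: 0.0139
gripper_force: 30.0
```

Call:
send_rows:
  deltas:
    - [[-0.008,0.044,0.001],-0.001]
    - [[-0.015,0.089,0.002],-0.003]
    - [[-0.022,0.133,0.003],-0.005]
    - [[-0.03,0.177,0.003],-0.006]
    - [[-0.037,0.222,0.004],-0.008]

```text
clock: 29.93
tool_pos: [0.4598, -0.0718, 0.2901]
orientation: [180.0, 0.1, 3.7]
force: [1.2, -0.6, -3.1]
opening: 0.0137
gripper_force: 30.0
```

Call:
send_rows:
  deltas:
    - [[-0.008,0.044,0.001],-0.002]
    - [[-0.016,0.088,0.002],-0.003]
    - [[-0.024,0.132,0.003],-0.005]
    - [[-0.032,0.176,0.003],-0.007]
    - [[-0.04,0.221,0.004],-0.009]

```text
clock: 30.35
tool_pos: [0.4395, -0.2502, 0.2868]
orientation: [-180.0, 0.2, 4.5]
force: [1.2, -1.4, -1.9]
opening: 0.014
gripper_force: 30.0
```

Call:
send_rows:
  deltas:
    - [[-0.009,0.044,0.02],-0.001]
    - [[-0.017,0.088,0.05],-0.003]
    - [[-0.017,0.088,0.09],-0.003]
    - [[-0.017,0.088,0.13],-0.003]
    - [[-0.017,0.088,0.15],-0.003]

```text
clock: 30.77
tool_pos: [0.4293, -0.3197, 0.1627]
orientation: [-179.8, 0.4, 4.6]
force: [-1.1, 1.2, -2.7]
opening: 0.0139
gripper_force: 30.0
```

Call:
send_rows:
  deltas:
    - [[0,0,0],0]
    - [[0,0,0],0]
    - [[0,0,0],0]
    - [[0,0,0],0]
    - [[0,0,0],0]

```text
clock: 31.18
tool_pos: [0.4335, -0.3199, 0.1698]
orientation: [179.9, -0.1, 4.8]
force: [0.8, 1.3, -2.3]
opening: 0.0139
gripper_force: 30.0
```

```bash
python3 -c "
from h import *
f=avg(6); go(.4330,-.3193,.14,4.8,f)"; python3 hov.py 0 hov2.png
```

```text
avg [ 0.433  -0.3199  0.1692  4.8123  0.289   0.018  -2.4199] sd [0.0002 0.     0.0003]
shift [ 0.     -0.0007  0.0365] turn 0.0001 mm [ 0.  -0.6 29.2] rows 0.7
{'clock': np.float64(31.483), 'tool_pos': array([ 0.433, -0.32 ,  0.169]), 'orientation': array([ 1.79986e+02, -3.70000e-02,  4.80300e+00]), 'force': array([ 0.426,  0.528, -2.135]), 'opening': np.float64(0.014), 'gripper_force': np.float64(29.99)}
```

View pics/hov2.png

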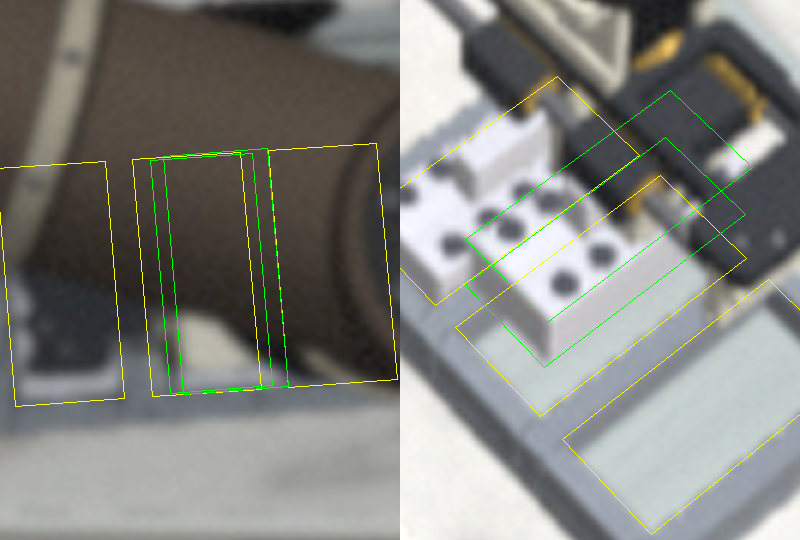

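The placed block sits low in pocket 3 at left. The held block's near corners look about 4 px (0.7 image px) up and to the right of the predicted outline, so I zoom in on its near end to measure that.

```bash
python3 - <<'E'
from fit import *
o=ctrl.get_obs(); p=ctrl.snapshot("scene"); S=16; b=[*o["tool_pos"][:2],np.radians(4.8)]; z=o["tool_pos"][2]-.1019
c=proj(p,place(np.array([[-.05,0,z+.016]]),b))[0].astype(int); x0,y0=c[0]-20,c[1]-18
im=cv2.resize(p["color"][y0:y0+36,x0:x0+48,::-1],None,fx=S,fy=S,interpolation=cv2.INTER_CUBIC)
im=np.clip(im*1.4,0,255).astype(np.uint8)
for zz in(z,z+.032):
    P=np.array([[-.05,-.022,zz],[.05,-.022,zz],[.05,.022,zz],[-.05,.022,zz]])
    u=((proj(p,place(P,b))+.5-[x0,y0])*S); print(u.round()); cv2.polylines(im,[u.round().astype(np.int32)],True,(0,255,0),1)
print(((proj(p,place(np.array([[-.049,-.022,z+.032]]),b))+.5-[x0,y0])*S))
cv2.imwrite("pics/z1.png",im)
E
```

```text
[[ 444.  473.]
 [ 982.   63.]
 [ 767. -142.]
 [ 233.  252.]]
[[ 452.  353.]
 [1000.  -61.]
 [ 780. -268.]
 [ 235.  130.]]
[[457.28783889 348.45007426]]
```

View pics/z1.png

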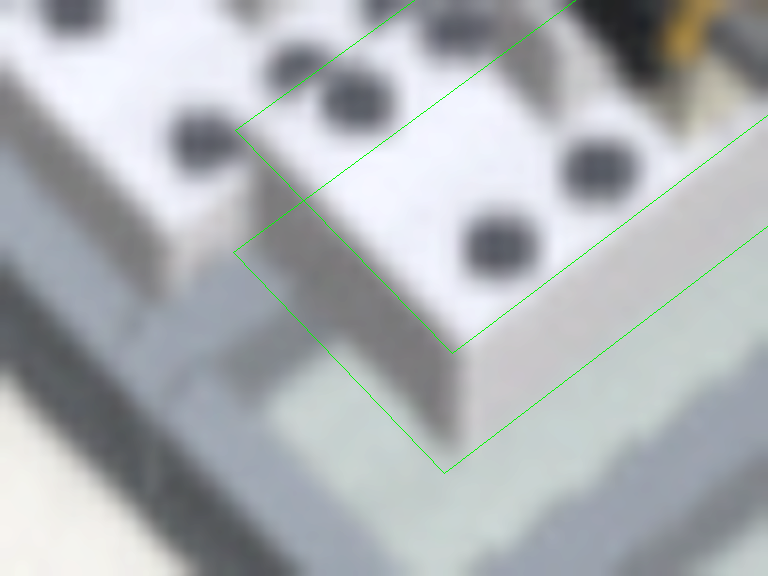

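The held block sits about 2 mm towards +x in the hand (near top corner at (463,340) against the predicted (452,353)). I shift 1.5 mm towards -x and go down slowly, watching the force.

Call:
send_rows:
  deltas:
    - [[-0.002,-0.0007,0.005],0]
    - [[-0.002,-0.0007,0.015],0]
    - [[-0.002,-0.0007,0.025],0]
    - [[-0.002,-0.0007,0.034],0]
    - [[-0.002,-0.0007,0.034],0]

```text
clock: 32.05
tool_pos: [0.4299, -0.3191, 0.1389]
orientation: [-179.9, 0.2, 4.8]
force: [0.5, 0.9, -2.8]
opening: 0.0135
gripper_force: 30.0
```

Call:
send_rows:
  deltas:
    - [[0,0,0.002],0]
    - [[0,0,0.004],0]
    - [[0,0,0.006],0]
    - [[0,0,0.008],0]
    - [[0,0,0.009],0]

```text
clock: 32.47
tool_pos: [0.431, -0.3195, 0.1339]
orientation: [180.0, -0.0, 4.8]
force: [-0.4, -0.2, -2.5]
opening: 0.0137
gripper_force: 30.0
```

Call:
send_rows:
  deltas:
    - [[0,0,0],0]
    - [[0,0,0],0]
    - [[0,0,0],0]
    - [[0,0,0],0]
    - [[0,0,0],0]

```text
clock: 32.88
tool_pos: [0.4311, -0.3195, 0.1341]
orientation: [180.0, -0.0, 4.8]
force: [-0.2, -0.0, -2.6]
opening: 0.0139
gripper_force: 30.0
```

Call:
send_rows:
  deltas:
    - [[0,0,0.0015],0]
    - [[0,0,0.003],0]
    - [[0,0,0.0045],0]
    - [[0,0,0.006],0]
    - [[0,0,0.0075],0]

```text
clock: 33.3
tool_pos: [0.431, -0.3195, 0.1278]
orientation: [-180.0, 0.0, 4.8]
force: [-0.5, -0.1, -3.3]
opening: 0.0141
gripper_force: 30.0
```

Call:
send_rows:
  deltas:
    - [[0,0,0.0012],0]
    - [[0,0,0.0025],0]
    - [[0,0,0.0037],0]
    - [[0,0,0.005],0]
    - [[0,0,0.0062],0]

```text
clock: 33.72
tool_pos: [0.431, -0.3195, 0.1229]
orientation: [180.0, -0.0, 4.8]
force: [-0.4, 0.3, -2.0]
opening: 0.0138
gripper_force: 30.0
```

Call:
send_rows:
  deltas:
    - [[0,0,0.0012],0]
    - [[0,0,0.0025],0]
    - [[0,0,0.0037],0]
    - [[0,0,0.005],0]
    - [[0,0,0.005],0]

```text
clock: 34.13
tool_pos: [0.4311, -0.3196, 0.1194]
orientation: [180.0, -0.0, 4.8]
force: [-0.8, 0.7, 3.2]
opening: 0.0138
gripper_force: 30.0
```

Call:
send_rows:
  deltas:
    - [[0,0,0.001],0]
    - [[0,0,0.002],0]
    - [[0,0,0.003],0]
    - [[0,0,0.004],0]
    - [[0,0,0.004],0]

```text
clock: 34.55
tool_pos: [0.4311, -0.3196, 0.1175]
orientation: [180.0, -0.0, 4.8]
force: [-5.7, 4.0, 17.6]
opening: 0.014
gripper_force: 30.0
```

Call:
send_rows:
  deltas:
    - [[0,0,0.0005],0]
    - [[0,0,0.001],0]
    - [[0,0,0.0015],0]
    - [[0,0,0.0015],0]
    - [[0,0,0.0015],0]

```text
clock: 34.97
tool_pos: [0.4312, -0.3197, 0.1174]
orientation: [179.9, -0.1, 4.9]
force: [-8.7, 7.6, 29.1]
opening: 0.0139
gripper_force: 30.0
```

Dead stop at the home height again. I release it, then press the rib top as I did with the first block.

Call:
send_rows:
  deltas:
    - [[0,0,-0.002],0]
    - [[0,0,-0.004],0]
    - [[0,0,-0.006],0]
    - [[0,0,-0.006],0]
    - [[0,0,-0.006],0]
  gripper: 0.35

```text
clock: 35.38
tool_pos: [0.4311, -0.3195, 0.1193]
orientation: [-180.0, 0.0, 4.8]
force: [0.9, -0.5, -0.4]
opening: 0.0304
gripper_force: 0.0
```

Call:
send_rows:
  deltas:
    - [[0,0,0],0]
    - [[0,0,0],0]
    - [[0,0,-0.015],0]
    - [[0,0,-0.03],0]
    - [[0,0,-0.06],0]

```text
clock: 35.8
tool_pos: [0.4297, -0.3189, 0.1656]
orientation: [-179.9, 0.2, 4.8]
force: [0.1, -0.5, -0.2]
opening: 0.0307
gripper_force: 0.0
```

Call:
send_rows:
  deltas:
    - [[0,0,0],0]
    - [[0,0,0],0]
    - [[0,0,0],0]
    - [[0,0,0],0]
    - [[0,0,0],0]
  gripper: 0

```text
clock: 36.22
tool_pos: [0.4306, -0.3193, 0.1666]
orientation: [-180.0, 0.1, 4.8]
force: [0.2, -0.6, -0.2]
opening: 0.0034
gripper_force: 0.0
```

Call:
send_rows:
  deltas:
    - [[0,0,0],0]
    - [[0,0,0],0]
    - [[0,0,0],0]
    - [[0,0,0],0]
    - [[0,0,0],0]

```text
clock: 36.63
tool_pos: [0.431, -0.3195, 0.1673]
orientation: [-180.0, 0.0, 4.8]
force: [-0.3, 0.1, -0.0]
opening: 0.0004
gripper_force: 0.0
```

Call:
send_rows:
  deltas:
    - [[0,0,0.01],0]
    - [[0,0,0.02],0]
    - [[0,0,0.026],0]
    - [[0,0,0.03],0]
    - [[0,0,0.032],0]

```text
clock: 37.05
tool_pos: [0.4306, -0.3193, 0.1408]
orientation: [-180.0, 0.1, 4.8]
force: [-0.2, 0.4, -0.4]
opening: 0.0005
gripper_force: 0.0
```

Call:
send_rows:
  deltas:
    - [[0,0,0.001],0]
    - [[0,0,0.002],0]
    - [[0,0,0.003],0]
    - [[0,0,0.004],0]
    - [[0,0,0.005],0]

```text
clock: 37.47
tool_pos: [0.4315, -0.3199, 0.1397]
orientation: [179.9, -0.1, 4.9]
force: [-5.9, 5.4, 22.7]
opening: 0.0006
gripper_force: 11.3
```

Call:
send_rows:
  deltas:
    - [[0,0,0],0]
    - [[0,0,0],0]
    - [[0,0,0],0]
    - [[0,0,0],0]
    - [[0,0,0],0]

```text
clock: 37.88
tool_pos: [0.4314, -0.3198, 0.1398]
orientation: [179.9, -0.1, 4.8]
force: [-4.1, 3.8, 15.4]
opening: 0.0001
gripper_force: 7.6
```

Both blocks are home. I raise the arm, pass over the frame and lower the closed fingers behind its tab.

Call:
send_rows:
  deltas:
    - [[0,0,-0.04],0]
    - [[0,0,-0.09],0]
    - [[0,0,-0.14],0]
    - [[0,0,-0.19],0]
    - [[0,0,-0.24],0]

```text
clock: 38.3
tool_pos: [0.4305, -0.3193, 0.3323]
orientation: [180.0, -0.0, 4.8]
force: [0.7, 0.2, -0.6]
opening: 0.0004
gripper_force: 0.0
```

Call:
send_rows:
  deltas:
    - [[0,0,-0.015],0]
    - [[0.04,0,-0.015],0]
    - [[0.085,0,-0.015],0]
    - [[0.13,0,-0.015],0]
    - [[0.18,0,-0.015],0]

```text
clock: 38.72
tool_pos: [0.5754, -0.3073, 0.3429]
orientation: [180.0, -0.1, 4.8]
force: [1.0, -0.9, 0.6]
opening: 0.0006
gripper_force: 0.0
```

```bash
python3 -c "
from fit import *
f=avg(6); q=[.4322,-.3195,np.radians(4.8)]
p=ctrl.snapshot('scene'); ims=[]
for n in('scene','top'):
    p=ctrl.snapshot(n); S=4; im=np.clip(cv2.resize(p['color'][:,:,::-1],None,fx=S,fy=S)*1.3,0,255).astype(np.uint8)
    for th in(1.55,1.72):
        P=np.array([[.085-r*np.cos(th),s*.03,.056+r*np.sin(th)] for r,s in((.123,-1),(.123,1),(.185,1),(.185,-1))])
        cv2.polylines(im,[((proj(p,place(P,q))+.5)*S).astype(np.int32)],True,(0,255,0),1)
    c=(proj(p,[[.5,-.315,.15]])[0]*S).astype(int); ims.append(im[c[1]-280:c[1]+280,c[0]-200:c[0]+200])
cv2.imwrite('pics/tab.png',np.hstack(ims))
"; python3 blk.py b4 .016
```

```text
avg [ 0.5768 -0.307   0.3406  4.8475  1.0101 -0.7072  0.6582] sd [0.0027 0.0003 0.0008]
{'clock': np.float64(39.167), 'tool_pos': array([ 0.574, -0.308,  0.343]), 'orientation': array([ 1.79978e+02, -6.40000e-02,  4.76000e+00]), 'force': array([-0.303, -0.141, -0.147]), 'opening': np.float64(0.001), 'gripper_force': np.float64(0.0)}
top 0.75 [407.4 296. ] 732 [ 0.4244 -0.3063  0.046 ] fit [ 0.4311 -0.317 ] 5.7 0.066
scene 0.76 [362.4 345.2] 952 [ 0.4263 -0.3251  0.046 ] fit [ 0.4347 -0.3173] 7.5 0.115
scene 0.59 [346.4 325. ] 872 [ 0.4282 -0.2619  0.046 ] fit [ 0.4317 -0.254 ] 4.9 0.149
```

View pics/tab.png

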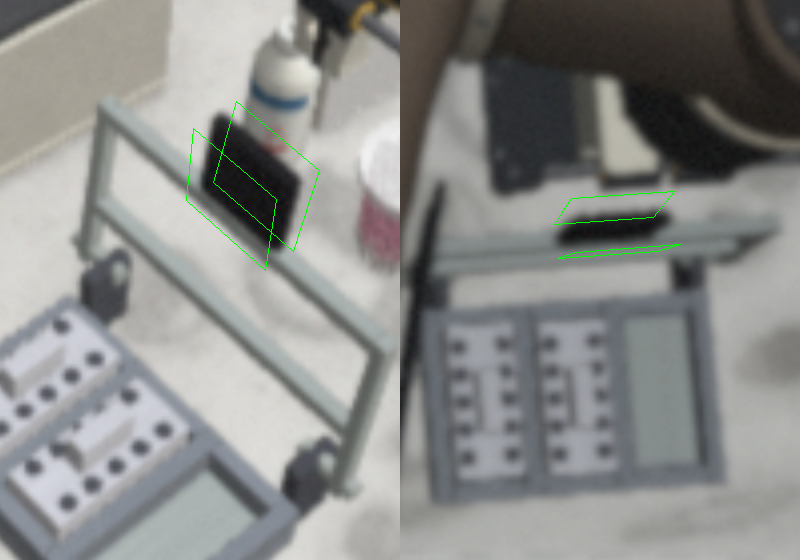

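The black tab (about (255,180) in the scene half) stands between the two predicted outlines, at roughly 1.63 rad. The fingers are behind it and clear of both bottles. I go down and compute the arc.

Call:
send_rows:
  deltas:
    - [[0,0,0.02],0]
    - [[0,0,0.05],0]
    - [[0,0,0.08],0]
    - [[0,0,0.1],0]
    - [[0,0,0.1],0]

```text
clock: 39.78
tool_pos: [0.5727, -0.3068, 0.258]
orientation: [-179.8, 0.3, 4.8]
force: [-0.3, 0.3, -0.9]
opening: 0.0005
gripper_force: 0.0
```

```bash
python3 -c "
from h import *
f=avg(6); hc=np.array([.4322,-.3195]); a=np.radians(4.8); d=np.array(f[:2])-hc
xh=d@[np.cos(a),np.sin(a)]; yh=d@[-np.sin(a),np.cos(a)]; print(xh,yh)
W=[]
for th in np.radians(np.r_[90:0:-4.5,0]):
    r=.15; W.append([.085-r*np.cos(th)+.005*np.sin(th)+.0095, .056+r*np.sin(th)+.005*np.cos(th)+.066])
W=np.array(W); b=np.array([xh,f[2]])
for i in range(0,len(W),5):
    print([[round((w[0]-b[0])/.8,3),0,round(-(w[1]-b[1])/.8,3)] for w in W[i:i+5]],W[i:i+5][-1].round(4)); b=W[i:i+5][-1]
"
```

```text
avg [ 0.5747 -0.3077  0.2627  4.7982  0.5313  0.0813  0.3569] sd [0.0006 0.0002 0.0012]
0.14302321398778875 -0.00013752756712140417
[[np.float64(-0.054), 0, np.float64(-0.012)], [np.float64(-0.069), 0, np.float64(-0.011)], [np.float64(-0.084), 0, np.float64(-0.01)], [np.float64(-0.098), 0, np.float64(-0.008)], [np.float64(-0.113), 0, np.float64(-0.004)]] [0.0529 0.2662]
[[np.float64(-0.014), 0, np.float64(0.005)], [np.float64(-0.028), 0, np.float64(0.01)], [np.float64(-0.041), 0, np.float64(0.017)], [np.float64(-0.053), 0, np.float64(0.025)], [np.float64(-0.065), 0, np.float64(0.034)]] [0.0009 0.2393]
[[np.float64(-0.011), 0, np.float64(0.01)], [np.float64(-0.021), 0, np.float64(0.02)], [np.float64(-0.031), 0, np.float64(0.031)], [np.float64(-0.04), 0, np.float64(0.043)], [np.float64(-0.047), 0, np.float64(0.056)]] [-0.0369  0.1946]
[[np.float64(-0.007), 0, np.float64(0.013)], [np.float64(-0.012), 0, np.float64(0.027)], [np.float64(-0.017), 0, np.float64(0.041)], [np.float64(-0.02), 0, np.float64(0.055)], [np.float64(-0.022), 0, np.float64(0.07)]] [-0.0546  0.1388]
[[np.float64(-0.001), 0, np.float64(0.015)]] [-0.0555  0.127 ]
```

Call:
send_rows:
  deltas:
    - [[-0.012,0,-0.004],0]
    - [[-0.024,0,-0.008],0]
    - [[-0.035,0,-0.012],0]
    - [[-0.045,0,-0.012],0]
    - [[-0.054,0,-0.012],0]

```text
clock: 40.5
tool_pos: [0.5311, -0.3113, 0.2727]
orientation: [179.9, -0.2, 4.8]
force: [3.8, 0.1, 1.6]
opening: 0.0003
gripper_force: 1.2
```

Call:
send_rows:
  deltas:
    - [[-0.015,0,0.001],0]
    - [[-0.03,0,0.002],0]
    - [[-0.044,0,0.004],0]
    - [[-0.059,0,0.008],0]
    - [[-0.059,0,0.008],0]

```text
clock: 40.92
tool_pos: [0.4814, -0.3149, 0.2643]
orientation: [-179.9, 0.1, 4.7]
force: [-0.2, -0.4, -0.2]
opening: 0.0001
gripper_force: 0.0
```

Call:
send_rows:
  deltas:
    - [[-0.014,0,0.005],0]
    - [[-0.028,0,0.01],0]
    - [[-0.041,0,0.017],0]
    - [[-0.053,0,0.025],0]
    - [[-0.065,0,0.034],0]

```text
clock: 41.33
tool_pos: [0.4314, -0.3195, 0.2372]
orientation: [180.0, 0.0, 4.8]
force: [1.0, 0.2, 1.3]
opening: 0.0003
gripper_force: 0.8
```

Call:
send_rows:
  deltas:
    - [[-0.011,0,0.01],0]
    - [[-0.021,0,0.02],0]
    - [[-0.031,0,0.031],0]
    - [[-0.04,0,0.043],0]
    - [[-0.047,0,0.056],0]

```text
clock: 41.75
tool_pos: [0.3941, -0.3225, 0.192]
orientation: [-180.0, 0.0, 4.8]
force: [-0.3, -1.1, -0.3]
opening: 0.0005
gripper_force: 0.6
```

Call:
send_rows:
  deltas:
    - [[-0.007,0,0.013],0]
    - [[-0.012,0,0.027],0]
    - [[-0.017,0,0.041],0]
    - [[-0.02,0,0.055],0]
    - [[-0.022,0,0.066],0]

```text
clock: 42.17
tool_pos: [0.3765, -0.3237, 0.1387]
orientation: [-180.0, 0.1, 4.8]
force: [-0.1, 1.1, 1.1]
opening: 0.0004
gripper_force: 0.5
```

Call:
send_rows:
  deltas:
    - [[-0.005,0,0.003],0]
    - [[-0.01,0,0.006],0]
    - [[-0.01,0,0.01],0]
    - [[-0.01,0,0.014],0]
    - [[-0.01,0,0.017],0]

```text
clock: 42.58
tool_pos: [0.3695, -0.3247, 0.1266]
orientation: [180.0, 0.0, 4.8]
force: [-3.6, 3.4, 23.1]
opening: 0.0007
gripper_force: 12.7
```

Call:
send_rows:
  deltas:
    - [[0,0,0.001],0]
    - [[0,0,0.002],0]
    - [[0,0,0.003],0]
    - [[0,0,0.004],0]
    - [[0,0,0.004],0]

```text
clock: 43.0
tool_pos: [0.3695, -0.3247, 0.1264]
orientation: [179.9, -0.0, 4.9]
force: [-10.7, 10.7, 38.5]
opening: 0.0003
gripper_force: 19.1
```

The frame stops dead at 38 N with the fingertip at 60.4 mm, and the closed tab top is at 61 mm, so it is closed. I lift off and go round to the front of the drawer handle.

Call:
send_rows:
  deltas:
    - [[0,0,-0.03],0]
    - [[0,0,-0.08],0]
    - [[0,0,-0.13],0]
    - [[0,0,-0.18],0]
    - [[0,0,-0.22],0]

```text
clock: 43.42
tool_pos: [0.3699, -0.3248, 0.3029]
orientation: [179.9, -0.2, 4.8]
force: [0.6, -1.3, 0.0]
opening: 0.0002
gripper_force: 0.0
```

```bash
python3 -c "
from h import *
f=avg(10); plan(f,[.46,0,.3,2.2],.036); plan([.46,0,.3,2.2],[.352,.283,.3,-.3],.034)"
```

```text
avg [ 0.37   -0.3248  0.3008  4.8057  0.4004 -0.4268  0.0737] sd [0.001  0.0007 0.0036]
[[[0.015, -0.04, 0.0], np.float64(0.003)], [[0.029, -0.079, 0.0], np.float64(0.006)], [[0.044, -0.119, 0.0], np.float64(0.009)], [[0.058, -0.158, 0.0], np.float64(0.012)], [[0.073, -0.198, 0.001], np.float64(0.014)]]
[[[0.014, -0.039, -0.0], np.float64(0.003)], [[0.028, -0.079, -0.0], np.float64(0.006)], [[0.041, -0.119, -0.0], np.float64(0.009)], [[0.055, -0.159, -0.0], np.float64(0.012)], [[0.069, -0.199, 0.0], np.float64(0.015)]]
end [4.6020e-01 2.0000e-04 3.0000e-01 2.1957e+00]
[[[-0.013, -0.04, -0.0], np.float64(0.003)], [[-0.027, -0.08, -0.0], np.float64(0.006)], [[-0.04, -0.12, -0.0], np.float64(0.009)], [[-0.054, -0.159, -0.0], np.float64(0.012)], [[-0.067, -0.199, -0.0], np.float64(0.015)]]
[[[-0.015, -0.04, -0.0], np.float64(0.004)], [[-0.029, -0.079, -0.0], np.float64(0.007)], [[-0.044, -0.119, -0.0], np.float64(0.01)], [[-0.058, -0.158, -0.0], np.float64(0.013)], [[-0.058, -0.158, -0.0], np.float64(0.013)]]
end [ 0.3521  0.2827  0.3    -0.32  ]
```

Call:
send_rows:
  deltas:
    - [[0.015,-0.04,0],0.003]
    - [[0.029,-0.079,0],0.006]
    - [[0.044,-0.119,0],0.009]
    - [[0.058,-0.158,0],0.012]
    - [[0.073,-0.198,0.001],0.014]

```text
clock: 44.33
tool_pos: [0.4145, -0.1606, 0.2983]
orientation: [180.0, 0.0, 3.5]
force: [1.4, 0.5, -0.6]
opening: 0.0006
gripper_force: 0.0
```

Call:
send_rows:
  deltas:
    - [[0.014,-0.039,0],0.003]
    - [[0.028,-0.079,0],0.006]
    - [[0.041,-0.119,0],0.009]
    - [[0.055,-0.159,0],0.012]
    - [[0.069,-0.199,0],0.015]

```text
clock: 44.75
tool_pos: [0.4598, 0.0021, 0.2983]
orientation: [180.0, 0.0, 2.2]
force: [0.7, -0.9, 0.1]
opening: 0.0006
gripper_force: 0.0
```

Call:
send_rows:
  deltas:
    - [[-0.013,-0.04,0],0.003]
    - [[-0.027,-0.08,0],0.006]
    - [[-0.04,-0.12,0],0.009]
    - [[-0.054,-0.159,0],0.012]
    - [[-0.067,-0.199,0],0.015]

```text
clock: 45.17
tool_pos: [0.3992, 0.1586, 0.2982]
orientation: [180.0, 0.0, 0.8]
force: [1.8, 0.4, 0.1]
opening: 0.0006
gripper_force: 0.0
```

Call:
send_rows:
  deltas:
    - [[-0.015,-0.04,0],0.004]
    - [[-0.029,-0.079,0],0.007]
    - [[-0.044,-0.119,0],0.01]
    - [[-0.058,-0.158,0],0.013]
    - [[-0.058,-0.158,0],0.013]

```text
clock: 45.58
tool_pos: [0.3508, 0.2872, 0.2981]
orientation: [180.0, 0.0, -0.2]
force: [-0.4, -0.6, 0.2]
opening: 0.0004
gripper_force: 0.0
```

```bash
python3 -c "
from h import *
f=avg(10); go(.352,.283,.126,-.3,f)
p=ctrl.snapshot('scene'); save(p,'dr.png',(200,100,440,280),3)
for th in ('block_1',):
  for d in ctrl.boxes_of(p,th): print(d['conf'],np.array(d['xy'])*[640,480])"
```

```text
avg [ 0.352   0.2829  0.2983 -0.3334 -0.0525 -0.2056 -0.0421] sd [0.0004 0.001  0.0003]
shift [ 0.000e+00 -1.000e-04  2.154e-01] turn -0.0004 mm [ 0.000e+00 -1.000e-01  1.723e+02] rows 4.1
0.68 [348.416 325.488]
0.61 [366.272 342.576]
```

View pics/dr.png

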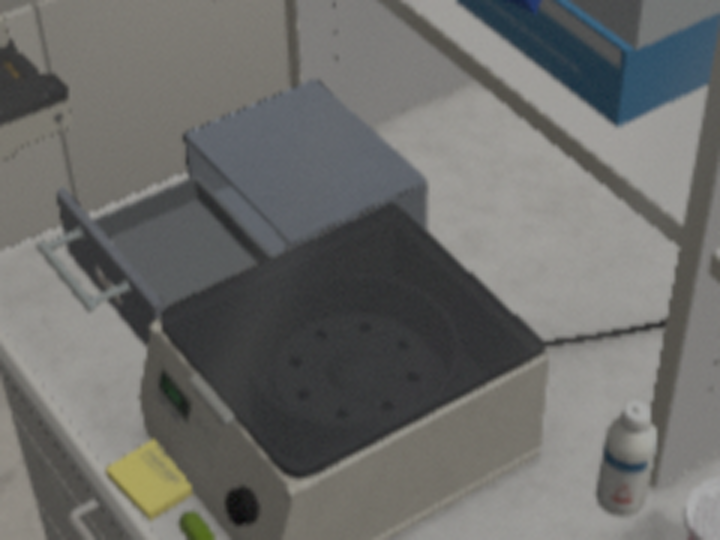

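The drawer is open and empty, with its handle at about (75,270) in the crop. I go down in front of the handle and push the drawer shut.

Call:
send_rows:
  deltas:
    - [[0,0,0.04],0]
    - [[0,0,0.09],0]
    - [[0,0,0.14],0]
    - [[0,0,0.19],0]
    - [[0,0,0.215],0]

```text
clock: 46.6
tool_pos: [0.3509, 0.2811, 0.123]
orientation: [179.8, 0.1, -0.4]
force: [-1.6, 0.2, 0.2]
opening: 0.0004
gripper_force: 0.0
```

Call:
send_rows:
  deltas:
    - [[0.005,0,0],0]
    - [[0.015,0,0],0]
    - [[0.03,0,0],0]
    - [[0.048,0,0],0]
    - [[0.066,0,0],0]

```text
clock: 47.02
tool_pos: [0.4066, 0.2835, 0.1285]
orientation: [-179.9, -0.1, -0.3]
force: [-1.7, 1.4, -1.0]
opening: 0.0003
gripper_force: 1.1
```

Call:
send_rows:
  deltas:
    - [[0.018,0,0],0]
    - [[0.036,0,0],0]
    - [[0.054,0,0],0]
    - [[0.072,0,0],0]
    - [[0.09,0,0],0]

```text
clock: 47.43
tool_pos: [0.4792, 0.283, 0.1289]
orientation: [-179.8, -0.1, -0.4]
force: [-2.0, 1.6, -1.5]
opening: 0.0001
gripper_force: 1.1
```

Call:
send_rows:
  deltas:
    - [[0.01,0,0],0]
    - [[0.018,0,0],0]
    - [[0.025,0,0],0]
    - [[0.032,0,0],0]
    - [[0.037,0,0],0]

```text
clock: 47.85
tool_pos: [0.5055, 0.2821, 0.1271]
orientation: [180.0, 0.1, -0.4]
force: [-30.0, 9.5, 24.3]
opening: 0.0001
gripper_force: 14.9
```

Call:
send_rows:
  deltas:
    - [[0.001,0,0],0]
    - [[0.002,0,0],0]
    - [[0.003,0,0],0]
    - [[0.004,0,0],0]
    - [[0.005,0,0],0]

```text
clock: 48.27
tool_pos: [0.5059, 0.2821, 0.1271]
orientation: [179.9, 0.4, -0.3]
force: [-32.8, 8.2, 22.2]
opening: 0.0003
gripper_force: 16.5
```

The drawer is shut, stopping dead at 33 N. I back off, rise clear and check everything.

Call:
send_rows:
  deltas:
    - [[-0.006,0,0],0]
    - [[-0.015,0,0],0]
    - [[-0.03,0,0],0]
    - [[-0.03,0,0],0]
    - [[-0.03,0,0],0]

```text
clock: 48.68
tool_pos: [0.4859, 0.2823, 0.1268]
orientation: [180.0, -0.0, -0.3]
force: [-0.7, -0.1, 0.5]
opening: 0.0006
gripper_force: 0.0
```

Call:
send_rows:
  deltas:
    - [[0,0,-0.04],0]
    - [[0,0,-0.09],0]
    - [[0,0,-0.14],0]
    - [[0,0,-0.19],0]
    - [[0,0,-0.22],0]

```text
clock: 49.1
tool_pos: [0.4876, 0.2827, 0.3076]
orientation: [-179.8, -0.3, -0.3]
force: [1.4, 1.6, 0.1]
opening: 0.0001
gripper_force: 0.0
```

Call:
send_rows:
  deltas:
    - [[-0.02,-0.045,0],0]
    - [[-0.02,-0.09,0],0]
    - [[-0.02,-0.135,0],0]
    - [[-0.02,-0.18,0],0]
    - [[-0.02,-0.22,0],0]

```text
clock: 49.52
tool_pos: [0.4715, 0.4604, 0.3027]
orientation: [-180.0, -0.0, -0.3]
force: [0.5, -0.9, 0.4]
opening: 0.0002
gripper_force: 0.0
```

```bash
python3 - <<'E'
from fit import *
st(); s,t=ctrl.snapshot("scene"),ctrl.snapshot("top")
a=cv2.resize(s["color"][100:420,230:530],None,fx=1.4,fy=1.4); b=cv2.resize(t["color"][150:330,130:480],None,fx=1.0,fy=1.0)
d=ctrl.cut_out(t,"drawer_unit")
if d:
    q,f=fit([(t,d[0]["pixels"].astype(np.float32))],unit,[.654,.283,0,.01],[.02,.02,.05,.01]); print("unit",q.round(4),f)
im=np.zeros((448,420+350,3),np.uint8); im[:a.shape[0],:420]=a; im[:180,420:]=b
cv2.imwrite("pics/end.png",np.clip(im[:,:,::-1]*1.3,0,255).astype(np.uint8))
E
```

```text
{'clock': np.float64(49.517), 'tool_pos': array([0.471, 0.46 , 0.303]), 'orientation': array([-1.79978e+02, -3.00000e-02, -3.32000e-01]), 'force': array([ 0.521, -0.865,  0.44 ]), 'opening': np.float64(0.0), 'gripper_force': np.float64(0.0)}
unit [ 0.6523  0.2828  0.01   -0.0025] 0.03948664665222168
```

View pics/end.png

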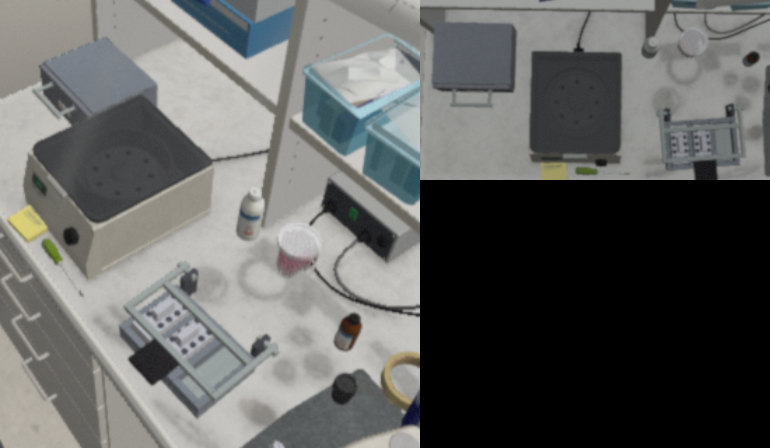

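The frame lies level over both blocks (about (180,340)) and the drawer is shut (top view (475,55)). Both bottles are still upright, at (250,213) and (348,332). I hand the job in.

```bash
python3 -c "
from plant import ctrl
print(ctrl.close_job())"
```

```text
the job is handed in; nothing more can be done
None
```

The job is handed in, with no verdict shown yet: both blocks from the drawer (there were only two) are fully home in pockets 2 and 3, the frame is closed over them, the drawer is shut, and both bottles are still standing.

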